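Fill the nut mill and hold its drive key home

ROBOT

A 7-joint arm with a two-finger parallel gripper is mounted at the origin on the work surface. World frame = base frame: x ahead of the robot, y to its left, z up, the work surface at z = 0. Lengths are in m, angles in degrees, forces in N, time in s.
With the tool pointing down it reaches from about 0.425 to 0.975 m from the base axis. Payload 16.7 kg.
Tool frame: the origin (TCP) lies midway between the tips of the shut fingers; the grasp point (between the pads) lies manip.hold_point_z behind it (manip.hold_point_z is the distance from the TCP to the grasp point, in m); z points along the fingers, y is the line along which they close (so a half turn about z gives the same grasp; the last joint's range is limited). The gripper opens to 85 mm and grips with 20 to 120 N. Pads are 22 mm wide; open, the fingers measure 114 mm over their backs; the gripper's body (76 mm by 85 mm) begins 54 mm behind the grasp point. The pads swing forward as they close: fully open they stand 13 mm farther back than shut.
Start: joints at [-84.483, 24.414, 4.234, 92.017, -1.954, 63.644, -3.845], TCP at [0.164, 0.655, 0.231] pointing down, gripper open.
Joint ranges: [-163.25, 163.25], [-28.42, 122.38], [-70.27, 78.77], [12.13, 141.07], [-58.53, 238.53], [9.26, 117.41], [-156.51, 156.51]. Speed limits (degrees/s): [108.29, 108.29, 136.94, 136.94, 172.46, 172.46, 172.46].

INTERFACE

Orientations are given as a 3x3 rotation matrix whose columns are the frame's x, y, z axes.
In Python, from rig import telemetry, viewer, finish_job, manip gives the robot as it stands.
- The arm moves only by the tool arm_command, never from a script. Its argument "increments" is one flat list of numbers, 5 for each row, row after row: the shift along the tool's x, y, z scaled (see below), then the turn about the tool's z scaled (see below), then the opening, from 0 (shut) to 1 (fully open). In form: [dx, dy, dz, yaw, gripper, dx, dy, dz, yaw, gripper, ...]. A call has 1 to 5 rows; each row shifts and turns the commanded pose from where the row before left it, along the tool's axes as they then stand; what a row does not reach is not made up. The controller multiplies each number of a shift by 40 mm and each number of a turn by 5 degrees. A row lasts 1/12 s, in which the tool goes at most 41.7 mm and 7.16 degrees, less where a joint would pass 70% of its speed; a pose out of reach is approached as far as the arm can. A call with a number of a shift or a turn outside -1 to 1 is refused whole. A call with a gripper value outside its range is refused whole. The fingers move at their own pace and stop on an object; the grip force is fixed at half the most. Time passes only in rows, so rows that do not move let the fingers close. It gives the time, the measured TCP pose, the force, the opening and the grip force at its end, in the units of the state.
- telemetry.get_obs(): the state, without advancing time (a new reading comes with each control period).
- viewer.snapshot(name): name is "side" or "top" or "wrist"; returns (picture, depth): 400x640x3 uint8, red, green, blue; 400x640 float32, m along the optical axis (not along the pixel's ray), 0 where there is no reading.
- viewer.calibration(name): a dict with "intrinsics" (3x3 intrinsics, pixels), "view" (4x4, takes a point from world to camera coordinates). Camera axes: x right, y down, z forward; pixel columns grow to the right and rows downward; lengths in m; the calibration is good to about 2 mm. A picture is of the moment at which its call begins: read the wrist's pose just before it. calibration takes no time and is no camera call; for the wrist camera it gives the pose at the moment of the call.
- finish_job(): hands the job in; it is judged then, once.
The state is a dict: "time": time; "joint_positions": joint angles; "joint_velocities": joint speeds; "joint_efforts": joint torques, N m; "tcp_pos": TCP position; "orientation": TCP orientation; "force": force on the tool from outside, world axes, zero at the start; "moment": the same for the moment, N m; "finger_gap": opening from 0.0 (shut) to 1.0 (fully open); "grasp_force": force on a finger pad.
Only numpy, scipy, OpenCV 4.12 (cv2) and the standard library are available. Lean on these libraries where they do the work, as an engineer would, in place of code of your own. Each camera call takes 0.05 s, during which the arm holds its last target. There are 200 camera calls.

TASK

Pick up the handled cup and pour all five nuts out of it into the steel hopper of the nut mill, then stand the empty cup upright on the ottoman and let it go. Then take the drive key out of its wooden rest, turn it until its splines mesh with the cross-shaped socket on the mill, slide it fully home until its collar is flush on the socket, and keep pressing it down against the spring: finish while still gripping the key and holding it down. Leave the other things where they are.

Things in the scene. Friction and masses are not known exactly. Their poses are not given: they have to be found in the camera images.
- hopper (a point): Centre of the round mouth of the nut mill's steel hopper, at rim height, 126 mm above the surface. Rim 120 across outside, wall 4, narrowing to 68 at the bottom; inner floor 53 below the rim. It stands at one end of the mill, a fixed grey block 135 x 280 x 70 high. Axes: y along the mill, z up; the drive socket lies 150 mm away at -y, 21 lower.
- socket (a point): Centre of the drive socket's mouth, level with the top (105 mm above the surface) of a round aluminium boss 64 across at the mill's other end. A cross-shaped slot in dark steel: two slots 9 wide, 28 long, along this point's x and y; z up; all quarter turns alike. It stands at any angle, stiff to turn (0.6 N m). Spring plunger 24 below the mouth; the key's tip is 30 below when home.
- plunger (a joint): Spring plunger at the bottom of the socket: 0 m = up, grows as the key's tip pushes it down, about 0.006 when the key is home with its collar on the boss. It pushes back with 4 N at 0 and 7 N at 0.006, more than the key's weight, so it lifts a key that is not held down.
- key_grip (a point): Centre of the drive key's grip, a black bar 56 (x) x 16 (y) x 46 high (z, up along the stem). Measured down from here: steel collar 44 across from 23 to 29; a cross of four splines (24 across, 6 wide, along x and y) from 29 to 47, bevelled to 49; round pilot pin 11 across, its last 7 tapering to a 4 wide tip at 59. About 0.12 kg. Starts standing in the wooden rest.
- key_collar (a point): Centre of the underside of the key's collar, 29 mm below the grip centre; same axes. It meets the socket's mouth when the key is home.
- key: The same drive key; origin at the tip of its pilot pin, 30 below the collar's underside and 59 below the grip centre; z up along the stem, x along the grip bar.
- cup_handle (a point): Centre of the cup's straight wooden handle: 68 long (x), 14 wide (y), 16 high (z), level, 42 mm above the cup's underside. The cup's axis lies 84 mm from this point at +x; z is the cup's axis, up.
- cup: The cup: aluminium, round, open; origin under its centre, axes as for the handle. 44 across at the base, 104 at the rim, 50 high, wall 4. About 0.12 kg plus the nuts. Its straight wall flares 31 degrees from the axis, so the last nuts roll out over the lip only when it is tipped clearly beyond 60 degrees.
- cup_center (a point): A point on the cup's axis 25 mm above its underside (half-way up), axes as for the handle.
- nut0_center (a point): Centre of one of the five brown round nuts, 24 in diameter, 10 g, in the cup at the start.
- nut1_center (a point): Centre of one of the five brown round nuts, 24 in diameter, 10 g, in the cup at the start.
- nut2_center (a point): Centre of one of the five brown round nuts, 24 in diameter, 10 g, in the cup at the start.
- nut3_center (a point): Centre of one of the five brown round nuts, 24 in diameter, 10 g, in the cup at the start.
- nut4_center (a point): Centre of one of the five brown round nuts, 24 in diameter, 10 g, in the cup at the start.
- remote: Bystander: white remote control 170 x 45 x 18 lying on the magazine; origin under its centre.
- mug: Bystander: white ceramic mug 80 in diameter, 95 high; origin under its centre.
- candle: Bystander: amber glass candle jar 76 in diameter, 90 high; origin under its centre.
- coasters: Bystander: stack of round cork coasters 90 in diameter, 20 high; origin under its centre.
- nutcracker: Bystander: steel nutcracker lying flat, 155 long along x, 50 wide, 16 high; origin under its centre.
- dice_tower: Bystander: dark wooden box 60 x 90 x 50 high; origin under its centre.
- rest: The key's wooden rest, a fixed block 75 x 75 x 45 high with a vertical round hole 30 in diameter through its middle; origin under its centre. The key's stem hangs in the hole and its collar lies on the top face, so the key must be lifted 30 mm to come out.

How it is judged (in metres and radians):
On the way, in this order (a step that is already met when the one before it is completed fails the run):
1. the cup is lifted clear with all nuts in it (height (world z) of cup_center above 0.08 m and contact force between the fingers and cup above 1 N and distance between each of nut0_center, nut1_center, nut2_center, nut3_center, nut4_center and cup_center below 0.05 m), for 0.1 s.
2. all five nuts lie in the hopper while the cup is still held (horizontal distance between each of nut0_center, nut1_center, nut2_center, nut3_center, nut4_center and hopper below 0.056 m and z of nut0_center in the frame of hopper between -0.062 and 0.005 m and z of nut1_center in the frame of hopper between -0.062 and 0.005 m and z of nut2_center in the frame of hopper between -0.062 and 0.005 m and z of nut3_center in the frame of hopper between -0.062 and 0.005 m and z of nut4_center in the frame of hopper between -0.062 and 0.005 m and contact force between the fingers and cup above 1 N), for 0.2 s.
3. the cup stands upright on the ottoman, let go (height (world z) of cup_center between 0.02 and 0.034 m and angle between cup_center's own z axis and vertical below 0.1 rad and contact force between the fingers and cup below 0.2 N and linear speed of cup below 0.02 m/s), for 0.2 s.
4. the key is lifted out of the rest (height (world z) of key above 0.05 m and contact force between key and rest below 0.1 N and contact force between the fingers and key above 1 N), for 0.1 s.
At the end, for the whole second after the job is handed in: Key in the socket, splines meshed (0.2 rad), upright (0.07 rad), within 3 mm of its axis, collar within 1.8 mm of the boss, plunger down 4.2 mm or more, gripped and still; all five nuts in the hopper; the cup upright on the ottoman (0.1 rad), let go (value of joint plunger above 0.0042 m and z of key_collar in the frame of socket below 0.0018 m and horizontal distance between key_collar and socket below 0.003 m and angle between key_collar's own z axis and vertical below 0.07 rad and (angle between the x axis of key_grip and the x axis of socket, either way round below 0.2 rad or angle between the x axis of key_grip and the y axis of socket, either way round below 0.2 rad) and contact force between the fingers and key above 1 N and horizontal distance between each of nut0_center, nut1_center, nut2_center, nut3_center, nut4_center and hopper below 0.056 m and z of nut0_center in the frame of hopper between -0.062 and 0.005 m and z of nut1_center in the frame of hopper between -0.062 and 0.005 m and z of nut2_center in the frame of hopper between -0.062 and 0.005 m and z of nut3_center in the frame of hopper between -0.062 and 0.005 m and z of nut4_center in the frame of hopper between -0.062 and 0.005 m and height (world z) of cup_center between 0.02 and 0.034 m and angle between cup_center's own z axis and vertical below 0.1 rad and contact force between the arm and cup below 0.2 N and linear speed of key below 0.02 m/s); the arm keeps its last pose, push and grip.
It fails at once if another thing on the ottoman is disturbed (moved more than 40 mm) (distance of any of remote, mug, candle, coasters, nutcracker, dice_tower from where it was at the start of the episode above 0.04 m).
It also fails if it takes over 72 s, if anything falls off the work surface, if the arm or the gripper's body presses on something with over 40 N, if the wrist force passes 120 N, or if a joint passes its speed limit or range.

## Working session

There is one attempt and no reset: what is moved stays moved. The work goes in short steps, Python scripts to look and compute and a tool call to move; the robot and the scene stay as the last step left them, time stands still between calls to the robot, and variables do not carry over. Pictures are saved under pics/ and viewed, at most 10 in all, crops included, and the job is handed in when it is done.

Besides the shell and the picture viewer there is one more tool, called in YAML: its name, and indented under it one key for each argument. arm_command: Moves the arm, as the interface text tells. Shifts and turns lie within -1 to 1; 1 stands for 40 mm of shift or 5 degrees of turn. Its arguments: {"type":"object","properties":{"increments":{"type":"array","items":{"type":"number"}}},"required":["increments"]}

```bash
ls; mkdir -p pics
cat > h.py <<'E'
import numpy as np, cv2
from rig import telemetry, viewer, finish_job, manip
def shot(n,f=None):
    c=viewer.calibration(n); im,d=viewer.snapshot(n)
    if f: cv2.imwrite(f'pics/{f}.png',im[:,:,::-1])
    return im,d,np.array(c['intrinsics']),np.array(c['view'])
def cloud(d,K,V):
    v,u=np.mgrid[:d.shape[0],:d.shape[1]]
    p=np.stack([(u-K[0,2])/K[0,0]*d,(v-K[1,2])/K[1,1]*d,d],-1)
    T=np.linalg.inv(V); return p@T[:3,:3].T+T[:3,3]
def state():
    o=telemetry.get_obs(); print({k:np.round(o[k],3).tolist() for k in ['time','tcp_pos','orientation','force','finger_gap','grasp_force','joint_positions']})
E
python3 - <<'E'
from h import *
state(); print({k:getattr(manip,k) for k in dir(manip) if k[0]!='_'})
for n in ['top','side']:
    im,d,K,V=shot(n,n+'0'); np.savez(f'{n}0.npz',im=im,d=d,K=K,V=V); print(n,K.round(1).tolist(),np.linalg.inv(V).round(3).tolist())
E
```

```text
pics
{'time': 0.0, 'tcp_pos': [0.164, 0.654, 0.231], 'orientation': [[-0.97, 0.243, -0.0], [0.243, 0.97, -0.001], [-0.0, -0.001, -1.0]], 'force': [-0.639, 0.224, 0.134], 'finger_gap': 1.001, 'grasp_force': 0.0, 'joint_positions': [-84.483, 24.451, 4.233, 92.052, -1.953, 63.642, -3.844]}
{'MotionError': <class 'rig.MotionError'>, 'hold_point_z': 0.0187}
top [[414.7, 0.0, 323.1], [0.0, 414.7, 201.2], [0.0, 0.0, 1.0]] [[-0.033, -0.979, 0.2, 0.359], [-0.999, 0.032, -0.01, -0.002], [0.003, -0.2, -0.98, 1.163], [0.0, 0.0, 0.0, 1.0]]
side [[436.5, 0.0, 317.8], [0.0, 436.5, 197.1], [0.0, 0.0, 1.0]] [[0.751, -0.423, 0.508, 0.08], [-0.661, -0.469, 0.587, -0.586], [-0.01, -0.776, -0.631, 0.74], [0.0, 0.0, 0.0, 1.0]]
```

```bash
python3 -c "
import cv2,numpy as np
a=cv2.imread('pics/top0.png');b=cv2.imread('pics/side0.png')
cv2.imwrite('pics/both0.png',cv2.resize(np.vstack([a,b]),(480,600)))"
```

```text
(no output)
```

View pics/top0.png

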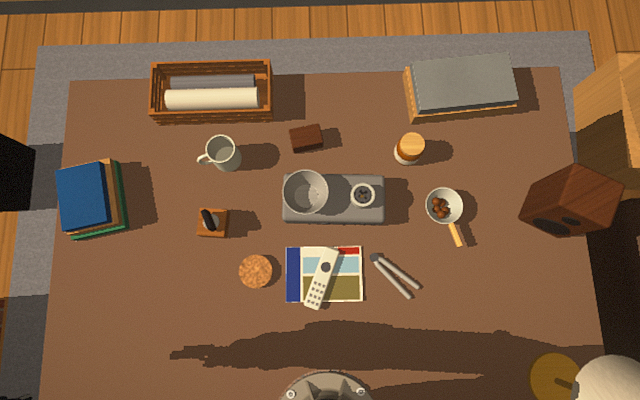

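View pics/side0.png

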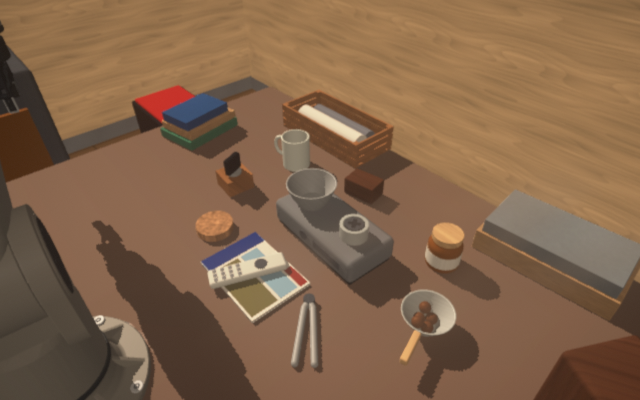

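The top view shows the hopper at about (305,192), the socket (362,195), the key in its rest (210,220), the cup (444,206) and its handle (457,235). The side view shows the same objects at (312,188), (353,230), (234,165), (428,312) and (411,346). Next I'll turn these into world positions.

Run:
```python
from h import *
def rect(p):
    (c,s,a)=cv2.minAreaRect((p[:,:2]*1000).astype(np.float32)); return np.round(c,1),np.round(s,1),round(a,1)
def circ(p):
    A=np.c_[2*p[:,:2],np.ones(len(p))]; s=np.linalg.lstsq(A,(p[:,:2]**2).sum(1),rcond=None)[0]
    return s[:2].round(4), round(float(np.sqrt(s[2]+s[:2]@s[:2])),4)
boxes={'top':dict(handle=(440,215,475,250),cup=(420,180,470,230),mill=(275,165,392,230),boss=(345,178,380,212),key=(192,200,232,242)),
 'side':dict(handle=(395,325,425,368),cup=(395,288,462,340),mill=(268,165,395,275),boss=(335,212,372,245),key=(210,145,258,195))}
for n in ['top','side']:
    z=np.load(n+'0.npz'); im,d=z['im'],z['d']; P=cloud(d,z['K'],z['V']); hsv=cv2.cvtColor(im,cv2.COLOR_RGB2HSV)
    def g(k):
        a,b,c,e=boxes[n][k]; return P[b:e,a:c].reshape(-1,3),hsv[b:e,a:c].reshape(-1,3).astype(int),d[b:e,a:c].ravel()>0
    p,h,v=g('handle'); m=v&(h[:,1]>110)&(h[:,2]>150)&(p[:,2]>.025); q=p[m]; print(n,'handle',m.sum(),rect(q),np.percentile(q[:,2],[10,50,95]).round(4))
    p,h,v=g('cup'); m=v&(h[:,1]<70)&(p[:,2]>.044); print('cuprim',m.sum(),circ(p[m]),np.percentile(p[m,2],[10,50,95]).round(4))
    m=v&(h[:,1]>90)&(h[:,2]<140)&(p[:,2]>.008); print('nuts z',np.percentile(p[m,2],[5,95]).round(3))
    p,h,v=g('mill'); m=v&(p[:,2]>.12)&(p[:,2]<.14); print('hopper',m.sum(),circ(p[m]),np.median(p[m,2]).round(4))
    m=v&(p[:,2]>.06)&(p[:,2]<.077); print('millrect',rect(p[m]))
    p,h,v=g('boss'); m=v&(p[:,2]>.098)&(p[:,2]<.112)&(h[:,2]>90); print('boss',m.sum(),circ(p[m]),rect(p[m]),np.median(p[m,2]).round(4))
    p,h,v=g('key'); m=v&(p[:,2]>.075); q=p[m]; print('key',m.sum(),rect(q),q.max(0).round(3),q.min(0).round(3))
    m=v&(p[:,2]>.035)&(p[:,2]<.05)&(h[:,1]>90); print('rest',rect(p[m]),np.median(p[m,2]).round(3))
```

```text
top handle 156 (array([ 498.7, -361.1]), array([97.7, 19.7]), 23.1) [0.0421 0.049  0.0532]
cuprim 245 (array([ 0.5647, -0.3436]), 0.0476) [0.0448 0.0484 0.0529]
nuts z [0.02  0.043]
hopper 304 (array([0.5978, 0.0322]), 0.0566) 0.125
millrect (array([593.9, -42.8]), array([278.6, 134.6]), 87.0)
boss 297 (array([ 0.5902, -0.1172]), 0.0252) (array([ 590.3, -117.9]), array([61.4, 62.9]), 18.4) 0.1046
key 162 (array([540. , 291.8]), array([57. , 16.6]), 21.7) [0.568 0.308 0.101] [0.512 0.276 0.076]
rest (array([540.2, 292.2]), array([76.1, 75.7]), 84.2) 0.045
side handle 252 (array([ 486.6, -363.1]), array([75.1, 13.9]), 18.0) [0.0462 0.0482 0.0501]
cuprim 385 (array([ 0.5636, -0.3402]), 0.0487) [0.0451 0.0474 0.0496]
nuts z [0.019 0.042]
hopper 259 (array([0.5969, 0.0351]), 0.0571) 0.1231
millrect (array([592.8, -40.2]), array([278. , 133.3]), 87.0)
boss 420 (array([ 0.5887, -0.1145]), 0.0246) (array([ 588.8, -113.8]), array([63. , 62.8]), 78.5) 0.1026
key 167 (array([538.5, 294.1]), array([58.7, 17.1]), 22.3) [0.567 0.31  0.098] [0.511 0.277 0.075]
rest (array([539.1, 294.3]), array([77.6, 77.7]), 83.9) 0.042
```

```bash
cat >> h.py <<'E'
def plan(wps, yaw_end, n, g, grp=5):
    """straight pieces through wps (world xyz) from the present pose; tool x heading to yaw_end (deg, world), n rows"""
    o=telemetry.get_obs(); R=np.array(o['orientation']); p=np.array(o['tcp_pos'])
    y=np.degrees(np.arctan2(R[1,0],R[0,0])); dy=(yaw_end-y+180)%360-180
    pts=np.vstack([p,wps]); s=np.r_[0,np.cumsum(np.linalg.norm(np.diff(pts,axis=0),axis=1))]
    rows=[];
    for i in range(1,n+1):
        t=np.array([np.interp(s[-1]*i/n,s,pts[:,k]) for k in range(3)])
        x=np.array([np.cos(np.radians(y)),np.sin(np.radians(y)),0]); z=np.array([0,0,-1.]); B=np.c_[x,np.cross(z,x),z]
        w=np.round(B.T@(t-p)/.04,2); yw=np.round(-dy/n/5,3); p=p+B@w*.04; y-=yw*5
        rows.append([*w.tolist(),float(yw),g])
    print('from',o['tcp_pos'],'total yaw',round(dy,1),'max',np.abs(rows).max())
    for i in range(0,n,grp): print([v for r in rows[i:i+grp] for v in r])
E
python3 - <<'E'
from h import *
plan([[.45,.42,.23],[.555,.05,.23],[.484,-.367,.15]],17.5,32,1)
E
```

```text
from [0.1642041  0.65434018 0.23069429] total yaw -148.4 max 1.0
[-0.84, -0.4, 0.0, 0.928, 1, -0.86, -0.32, 0.0, 0.928, 1, -0.89, -0.26, 0.01, 0.928, 1, -0.91, -0.18, -0.0, 0.928, 1, -0.92, -0.11, -0.0, 0.928, 1]
[-0.92, -0.03, 0.0, 0.928, 1, -0.93, 0.04, 0.0, 0.928, 1, -0.92, 0.12, 0.0, 0.928, 1, -0.9, 0.19, 0.01, 0.928, 1, -0.89, 0.25, -0.0, 0.928, 1]
[-0.9, -0.22, -0.0, 0.928, 1, -0.91, -0.14, -0.0, 0.928, 1, -0.93, -0.07, -0.0, 0.928, 1, -0.92, 0.0, -0.0, 0.928, 1, -0.92, 0.08, -0.0, 0.928, 1]
[-0.92, 0.15, -0.0, 0.928, 1, -0.89, 0.23, -0.0, 0.928, 1, -0.88, 0.3, -0.0, 0.928, 1, -0.85, 0.37, -0.0, 0.928, 1, -0.82, 0.43, -0.0, 0.928, 1]
[-0.85, 0.26, 0.11, 0.928, 1, -0.89, 0.19, 0.17, 0.928, 1, -0.87, 0.26, 0.17, 0.928, 1, -0.85, 0.32, 0.17, 0.928, 1, -0.82, 0.4, 0.17, 0.928, 1]
[-0.79, 0.46, 0.18, 0.928, 1, -0.74, 0.52, 0.17, 0.928, 1, -0.7, 0.58, 0.17, 0.928, 1, -0.65, 0.64, 0.17, 0.928, 1, -0.6, 0.68, 0.17, 0.928, 1]
[-0.54, 0.74, 0.18, 0.928, 1, -0.47, 0.77, 0.17, 0.928, 1]
```

arm_command:
  increments: [-0.84,-0.4,0,0.928,1,-0.86,-0.32,0,0.928,1,-0.89,-0.26,0,0.928,1,-0.91,-0.18,0,0.928,1,-0.92,-0.11,0,0.928,1]

```text
time: 0.52
tcp_pos: [0.3084, 0.5357, 0.2311]
orientation: [[-0.793, 0.609, -0.0], [0.609, 0.793, -0.0], [-0.0, -0.0, -1.0]]
force: [0.6, 0.7, -1.4]
finger_gap: 0.998
grasp_force: 0.0
```

arm_command:
  increments: [-0.92,-0.03,0.0,0.928,1,-0.93,0.04,0.0,0.928,1,-0.92,0.12,0.0,0.928,1,-0.9,0.19,0.01,0.928,1,-0.89,0.25,0,0.928,1]

```text
time: 0.93
tcp_pos: [0.4512, 0.4182, 0.2307]
orientation: [[-0.489, 0.872, -0.0], [0.872, 0.489, -0.0], [-0.0, -0.0, -1.0]]
force: [0.2, 0.8, 0.7]
finger_gap: 1.0
grasp_force: 0.0
```

arm_command:
  increments: [-0.9,-0.22,0,0.928,1,-0.91,-0.14,0,0.928,1,-0.93,-0.07,0,0.928,1,-0.92,0.0,0,0.928,1,-0.92,0.08,0,0.928,1]

```text
time: 1.35
tcp_pos: [0.5008, 0.2399, 0.2308]
orientation: [[-0.106, 0.994, -0.0], [0.994, 0.106, -0.0], [-0.0, -0.0, -1.0]]
force: [1.6, -0.5, -0.1]
finger_gap: 1.0
grasp_force: 0.0
```

arm_command:
  increments: [-0.92,0.15,0,0.928,1,-0.89,0.23,0,0.928,1,-0.88,0.3,0,0.928,1,-0.85,0.37,0,0.928,1,-0.82,0.43,0,0.928,1]

```text
time: 1.77
tcp_pos: [0.5512, 0.0616, 0.2309]
orientation: [[0.294, 0.956, -0.0], [0.956, -0.294, 0.0], [0.0, -0.0, -1.0]]
force: [1.1, 0.8, -0.5]
finger_gap: 0.999
grasp_force: 0.0
```

arm_command:
  increments: [-0.85,0.26,0.11,0.928,1,-0.89,0.19,0.17,0.928,1,-0.87,0.26,0.17,0.928,1,-0.85,0.32,0.17,0.928,1,-0.82,0.4,0.17,0.928,1]

```text
time: 2.18
tcp_pos: [0.526, -0.1171, 0.199]
orientation: [[0.647, 0.763, -0.0], [0.763, -0.647, 0.0], [0.0, -0.0, -1.0]]
force: [-0.0, -0.2, -0.7]
finger_gap: 0.997
grasp_force: 0.0
```

arm_command:
  increments: [-0.79,0.46,0.18,0.928,1,-0.74,0.52,0.17,0.928,1,-0.7,0.58,0.17,0.928,1,-0.65,0.64,0.17,0.928,1,-0.6,0.68,0.17,0.928,1]

```text
time: 2.6
tcp_pos: [0.4955, -0.2963, 0.1644]
orientation: [[0.895, 0.446, -0.0], [0.446, -0.895, 0.0], [-0.0, -0.0, -1.0]]
force: [1.2, 0.9, 0.4]
finger_gap: 1.0
grasp_force: 0.0
```

arm_command:
  increments: [-0.54,0.74,0.18,0.928,1,-0.47,0.77,0.17,0.928,1,0,0,0,0,1]

```text
time: 2.85
tcp_pos: [0.4807, -0.3732, 0.15]
orientation: [[0.958, 0.288, -0.002], [0.288, -0.958, -0.003], [-0.003, 0.002, -1.0]]
force: [-2.3, 0.3, -1.1]
finger_gap: 0.999
grasp_force: 0.0
```

Run:
```python
from h import *
state()
im,d,K,V=shot('wrist','wrist1'); np.savez('wrist1.npz',im=im,d=d,K=K,V=V)
P=cloud(d,K,V); h=cv2.cvtColor(im,cv2.COLOR_RGB2HSV).astype(int)
m=(d>0)&(h[...,1]>110)&(h[...,2]>150)&(P[...,2]>.035)&(P[...,2]<.06)
q=P[m]; r=cv2.minAreaRect((q[:,:2]*1000).astype(np.float32)); print(m.sum(),r,np.median(q[:,2]))
v,u=np.where(m); print(u.min(),u.max(),v.min(),v.max())
c,b=cv2.PCACompute(q[:,:2],mean=None)[:2]; print('pca',c,np.degrees(np.arctan2(b[0,1],b[0,0])))
```

```text
{'time': 2.85, 'tcp_pos': [0.481, -0.373, 0.15], 'orientation': [[0.958, 0.288, -0.002], [0.288, -0.958, -0.003], [-0.003, 0.002, -1.0]], 'force': [-2.332, 0.311, -1.097], 'finger_gap': 0.999, 'grasp_force': 0.0, 'joint_positions': [-4.642, 31.107, 49.481, 107.199, -28.41, 54.902, -15.59]}
1839 ((519.9485473632812, -348.0427551269531), (144.9893341064453, 21.952165603637695), 25.804794311523438) 0.050140035229048335
283 325 24 231
pca [[ 0.49970548 -0.35742917]] 25.397459366428055
```

View pics/wrist1.png

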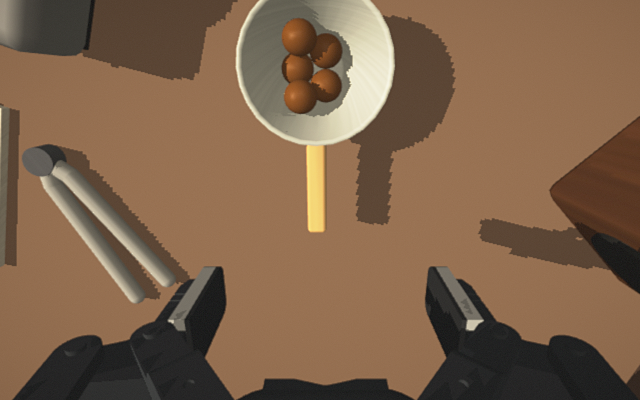

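The wrist view shows the handle at columns 307–326, rows 146–232, with all five nuts in the cup. My colour mask also caught the nuts, so I'll re-measure using only the handle rows.

Run:
```python
from h import *
z=np.load('wrist1.npz'); im,d,K,V=(z[k] for k in ['im','d','K','V'])
P=cloud(d,K,V); h=cv2.cvtColor(im,cv2.COLOR_RGB2HSV).astype(int)
m=(d>0)&(h[...,1]>80)&(h[...,2]>150)&(P[...,2]>.044)&(P[...,2]<.056); m[:150]=0
q=P[m]; print(m.sum(),cv2.minAreaRect((q[:,:2]*1000).astype(np.float32)),np.median(q[:,2]))
c,b=cv2.PCACompute(q[:,:2],mean=None)[:2]; a=b[0]*np.sign(b[0,0]); print('pca',c,np.degrees(np.arctan2(a[1],a[0])))
t=(q[:,:2]@a).min(); n=np.array([-a[1],a[0]]); print('centre from tail',a*(t+.034)+n*(c[0]@n))
state()
```

```text
1429 ((483.1375427246094, -365.632568359375), (62.49971008300781, 12.952686309814453), 17.114084243774414) 0.05036515065126168
pca [[ 0.48436685 -0.36526288]] 16.950649427600858
centre from tail [ 0.48575614 -0.36483944]
{'time': 2.9, 'tcp_pos': [0.482, -0.37, 0.15], 'orientation': [[0.956, 0.293, -0.002], [0.293, -0.956, -0.002], [-0.002, 0.001, -1.0]], 'force': [-0.273, 0.384, 0.137], 'finger_gap': 0.999, 'grasp_force': 0.0, 'joint_positions': [-4.846, 30.995, 49.378, 107.263, -28.343, 54.921, -15.589]}
```

arm_command:
  increments: [0.05,-0.04,0.7,0,1,0,0,0.8,0,1,0,0,0.8,0,1,0,0,0.6,0,1,0,0,0.2,0,1]

```text
time: 3.32
tcp_pos: [0.4846, -0.3624, 0.0236]
orientation: [[0.954, 0.301, -0.004], [0.301, -0.954, 0.002], [-0.003, -0.003, -1.0]]
force: [-0.1, 0.6, 0.1]
finger_gap: 1.002
grasp_force: 0.0
```

arm_command:
  increments: [0,0,0,0,1,0,0,0,0,0,0,0,0,0,0,0,0,0,0,0,0,0,0,0,0]

```text
time: 3.73
tcp_pos: [0.4864, -0.3647, 0.0282]
orientation: [[0.954, 0.3, 0.002], [0.3, -0.954, -0.001], [0.001, 0.001, -1.0]]
force: [-0.4, -0.2, 0.1]
finger_gap: 0.454
grasp_force: 0.0
```

arm_command:
  increments: [0,0,0,0,0,0,0,0,0,0,0,0,0,0,0,0,0,0,0,0,0,0,0,0,0]

```text
time: 4.15
tcp_pos: [0.4858, -0.3647, 0.0271]
orientation: [[0.954, 0.3, 0.0], [0.3, -0.954, -0.0], [0.0, 0.0, -1.0]]
force: [-0.6, -0.2, 5.4]
finger_gap: 0.148
grasp_force: 60.4
```

arm_command:
  increments: [0,0,-0.15,0,0,0,0,-0.3,0,0,0,0,-0.4,0,0,0,0,-0.5,0,0,0,0,-0.5,0,0]

```text
time: 4.57
tcp_pos: [0.4851, -0.3645, 0.1023]
orientation: [[0.954, 0.299, -0.001], [0.299, -0.954, 0.0], [-0.001, -0.0, -1.0]]
force: [-0.2, 0.6, -1.7]
finger_gap: 0.152
grasp_force: 59.6
```

arm_command:
  increments: [0,0,-0.5,0,0,0,0,-0.4,0,0,0,0,-0.2,0,0,0,0,0,0,0,0,0,0,0,0]

```text
time: 4.98
tcp_pos: [0.4857, -0.3642, 0.1449]
orientation: [[0.954, 0.3, 0.0], [0.3, -0.954, 0.0], [0.0, -0.0, -1.0]]
force: [0.1, 0.7, -2.3]
finger_gap: 0.147
grasp_force: 59.6
```

Run:
```python
from h import *
state()
im,d,K,V=shot('wrist','w2'); a,_,_,_=shot('side','s2')
cv2.imwrite('pics/c2.png',np.hstack([cv2.resize(im,(480,300)),cv2.resize(a[180:400,260:560],(310,300))])[:,:,::-1])
```

```text
{'time': 4.983, 'tcp_pos': [0.486, -0.364, 0.145], 'orientation': [[0.954, 0.3, 0.0], [0.3, -0.954, 0.0], [0.0, -0.0, -1.0]], 'force': [0.07, 0.662, -2.28], 'finger_gap': 0.147, 'grasp_force': 59.632, 'joint_positions': [-5.196, 31.231, 49.003, 107.607, -28.81, 54.347, -15.441]}
```

View pics/c2.png

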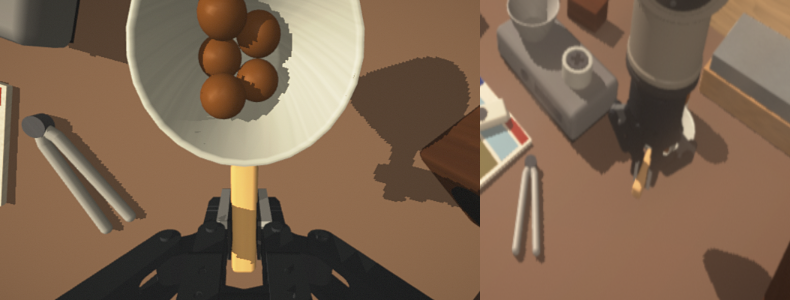

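All five nuts are still in the cup, which is held level (handle at columns 230–255 in the left half). Next I'll carry it to the hopper.

Run:
```python
from h import *
plan([[.49,-.34,.235],[.540,.0155,.238]],17.4,17,0)
```

```text
from [ 0.48525324 -0.36401686  0.14404268] total yaw -0.0 max 0.65
[0.08, -0.15, -0.64, 0.001, 0, 0.09, -0.15, -0.65, 0.001, 0, 0.08, -0.16, -0.64, 0.001, 0, 0.18, -0.36, -0.35, 0.001, 0, 0.28, -0.6, -0.0, 0.001, 0]
[0.29, -0.6, -0.01, 0.001, 0, 0.29, -0.6, -0.0, 0.001, 0, 0.28, -0.61, -0.01, 0.001, 0, 0.29, -0.6, -0.0, 0.001, 0, 0.28, -0.6, -0.01, 0.001, 0]
[0.29, -0.6, -0.01, 0.001, 0, 0.28, -0.6, -0.0, 0.001, 0, 0.29, -0.61, -0.01, 0.001, 0, 0.29, -0.6, -0.0, 0.001, 0, 0.28, -0.6, -0.01, 0.001, 0]
[0.29, -0.6, -0.0, 0.001, 0, 0.28, -0.6, -0.01, 0.001, 0]
```

arm_command:
  increments: [0.04,-0.08,-0.3,0,0,0.08,-0.15,-0.6,0,0,0.08,-0.15,-0.64,0,0,0.15,-0.3,-0.5,0,0,0.24,-0.44,-0.24,0,0]

```text
time: 5.5
tcp_pos: [0.4944, -0.3161, 0.2388]
orientation: [[0.955, 0.297, 0.001], [0.297, -0.955, -0.002], [0.001, 0.002, -1.0]]
force: [-0.4, 0.5, -1.7]
finger_gap: 0.149
grasp_force: 59.6
```

arm_command:
  increments: [0.29,-0.6,-0.01,0,0,0.29,-0.6,0,0,0,0.28,-0.6,-0.01,0,0,0.29,-0.6,0,0,0,0.28,-0.6,-0.01,0,0]

```text
time: 5.92
tcp_pos: [0.5131, -0.1817, 0.2375]
orientation: [[0.954, 0.299, -0.001], [0.299, -0.954, 0.0], [-0.001, -0.0, -1.0]]
force: [0.5, 0.4, -1.8]
finger_gap: 0.152
grasp_force: 59.6
```

arm_command:
  increments: [0.29,-0.6,-0.01,0,0,0.29,-0.6,0,0,0,0.28,-0.6,-0.01,0,0,0.29,-0.6,0,0,0,0.28,-0.6,-0.01,0,0]

```text
time: 6.33
tcp_pos: [0.5317, -0.0501, 0.2387]
orientation: [[0.954, 0.299, -0.001], [0.299, -0.954, 0.0], [-0.001, -0.0, -1.0]]
force: [1.0, 0.0, -1.8]
finger_gap: 0.145
grasp_force: 59.6
```

arm_command:
  increments: [0.26,-0.5,0,0,0,0.2,-0.4,0,0,0,0.1,-0.2,0,0,0,0.05,-0.05,0,0,0,0,0,0,0,0]

```text
time: 6.75
tcp_pos: [0.5415, -0.0003, 0.2386]
orientation: [[0.954, 0.3, -0.0], [0.3, -0.954, -0.0], [-0.0, 0.0, -1.0]]
force: [0.1, -0.4, -1.5]
finger_gap: 0.15
grasp_force: 59.6
```

arm_command:
  increments: [0,0,0,0,0,0,0,0,0,0]

```text
time: 6.92
tcp_pos: [0.5412, -0.0017, 0.2386]
orientation: [[0.955, 0.298, -0.0], [0.298, -0.955, -0.0], [-0.0, 0.0, -1.0]]
force: [0.1, -1.0, -1.4]
finger_gap: 0.149
grasp_force: 59.6
```

arm_command:
  increments: [0.05,-0.2,0,0,0,0.05,-0.21,0,0,0,0,0,0,0,0,0,0,0,0,0.08,0,0,0,0,0.12]

```text
time: 7.33
tcp_pos: [0.5403, 0.0167, 0.2385]
orientation: [[0.954, 0.3, -0.0], [0.3, -0.954, -0.0], [-0.0, 0.0, -1.0]]
force: [-0.1, 1.3, -1.6]
finger_gap: 0.151
grasp_force: 59.6
```

arm_command:
  increments: [0,0,0,0,0.13]

```text
time: 7.42
tcp_pos: [0.5403, 0.0164, 0.2385]
orientation: [[0.954, 0.3, -0.0], [0.3, -0.954, -0.0], [-0.0, 0.0, -1.0]]
force: [0.9, -0.4, -1.7]
finger_gap: 0.145
grasp_force: 59.6
```

arm_command:
  increments: [0,0,0,0,0.14]

```text
time: 7.5
tcp_pos: [0.5404, 0.0164, 0.2385]
orientation: [[0.954, 0.299, 0.0], [0.299, -0.954, -0.0], [0.0, 0.0, -1.0]]
force: [-0.1, 0.3, -1.6]
finger_gap: 0.152
grasp_force: 59.6
```

arm_command:
  increments: [0,0,0,0,0.144]

```text
time: 7.58
tcp_pos: [0.5403, 0.0164, 0.2385]
orientation: [[0.954, 0.299, -0.0], [0.299, -0.954, -0.0], [-0.0, 0.0, -1.0]]
force: [0.1, -0.0, -1.8]
finger_gap: 0.152
grasp_force: 59.6
```

arm_command:
  increments: [0,0,0,0,0.146]

```text
time: 7.67
tcp_pos: [0.5404, 0.0164, 0.2385]
orientation: [[0.954, 0.299, 0.0], [0.299, -0.954, -0.0], [-0.0, 0.0, -1.0]]
force: [-0.3, 0.8, -2.1]
finger_gap: 0.15
grasp_force: 59.6
```

Run:
```python
from h import *
state()
for n in ['top','side']:
    z=np.load(n+'0.npz'); P=cloud(z['d'],z['K'],z['V'])
    u=dict(top=dict(books=(85,195),box=(460,85),speaker=(575,190),basket=(160,95)),side=dict())[n]
    for k,(a,b) in u.items(): print(k,P[b,a].round(3))
im,d,K,V=shot('wrist'); P=cloud(d,K,V)
h=cv2.cvtColor(im,cv2.COLOR_RGB2HSV).astype(int)
m=(d>0)&(h[...,1]<60)&(h[...,2]>120)&(P[...,2]>.2); q=P[m]; print('cup wall z',np.percentile(q[:,2],[1,50,99]).round(3))
v,u=np.where(m); print(u.min(),u.max(),v.min(),v.max()); cv2.imwrite('pics/w3.png',im[:,:,::-1])
```

```text
{'time': 7.667, 'tcp_pos': [0.54, 0.016, 0.239], 'orientation': [[0.954, 0.299, 0.0], [0.299, -0.954, -0.0], [-0.0, 0.0, -1.0]], 'force': [-0.286, 0.826, -2.102], 'finger_gap': 0.15, 'grasp_force': 59.596, 'joint_positions': [-54.957, 17.229, 56.767, 111.093, -16.562, 60.316, -63.613]}
books [0.617 0.619 0.086]
box [ 0.899 -0.407  0.091]
speaker [ 0.56  -0.601  0.22 ]
basket [0.931 0.46  0.018]
cup wall z [0.217 0.252 0.262]
169 485 0 372
```

Run:
```python
from h import *
plan([[.5065,-.1242,.2385]],60,10,0)
```

```text
from [0.54035144 0.01648151 0.23851434] total yaw 42.6 max 0.852
[-0.19, 0.31, 0.0, -0.852, 0, -0.2, 0.3, 0.0, -0.852, 0, -0.23, 0.27, 0.0, -0.852, 0, -0.25, 0.27, 0.0, -0.852, 0, -0.27, 0.24, 0.0, -0.852, 0]
[-0.29, 0.22, 0.0, -0.852, 0, -0.3, 0.2, 0.0, -0.852, 0, -0.32, 0.18, 0.0, -0.852, 0, -0.32, 0.15, 0.0, -0.852, 0, -0.34, 0.13, 0.0, -0.852, 0]
```

arm_command:
  increments: [-0.19,0.31,0,-0.85,0,-0.2,0.3,0,-0.85,0,-0.23,0.27,0,-0.85,0,-0.25,0.27,0,-0.85,0,-0.27,0.24,0,-0.85,0]

```text
time: 8.13
tcp_pos: [0.5234, -0.0545, 0.2386]
orientation: [[0.778, 0.628, 0.0], [0.628, -0.778, -0.0], [0.0, 0.0, -1.0]]
force: [0.8, -0.2, -1.7]
finger_gap: 0.151
grasp_force: 59.7
```

arm_command:
  increments: [-0.29,0.22,0,-0.85,0,-0.3,0.2,0,-0.85,0,-0.32,0.18,0,-0.85,0,-0.32,0.15,0,-0.85,0,-0.34,0.13,0,-0.87,0]

```text
time: 8.55
tcp_pos: [0.5064, -0.1248, 0.2386]
orientation: [[0.496, 0.868, 0.0], [0.868, -0.496, -0.0], [0.0, 0.0, -1.0]]
force: [0.7, -0.0, -2.3]
finger_gap: 0.148
grasp_force: 59.6
```

arm_command:
  increments: [0,0,0.4,0,0,0,0,0.7,0,0,0,0,0.7,0,0,0,0,0.35,0,0,0,0,0.14,0,0]

```text
time: 8.97
tcp_pos: [0.5055, -0.1241, 0.1449]
orientation: [[0.5, 0.866, -0.003], [0.866, -0.5, -0.001], [-0.002, -0.002, -1.0]]
force: [0.0, 0.4, -2.2]
finger_gap: 0.149
grasp_force: 59.6
```

arm_command:
  increments: [0,0,0,0,0,0,0,0,0,0]

```text
time: 9.13
tcp_pos: [0.5069, -0.1244, 0.1475]
orientation: [[0.5, 0.866, 0.0], [0.866, -0.5, -0.0], [-0.0, 0.0, -1.0]]
force: [0.0, 0.2, -1.0]
finger_gap: 0.152
grasp_force: 59.6
```

Run:
```python
from h import *
state()
im,d,K,V=shot('wrist'); a,*_=shot('side')
cv2.imwrite('pics/c4.png',np.hstack([cv2.resize(im,(480,300)),cv2.resize(a[130:330,240:440],(300,300))])[:,:,::-1])
```

```text
{'time': 9.133, 'tcp_pos': [0.507, -0.124, 0.148], 'orientation': [[0.5, 0.866, 0.0], [0.866, -0.5, -0.0], [-0.0, 0.0, -1.0]], 'force': [0.043, 0.218, -1.021], 'finger_gap': 0.152, 'grasp_force': 59.592, 'joint_positions': [-30.624, 20.627, 45.806, 118.167, -19.591, 48.805, -3.517]}
```

View pics/c4.png

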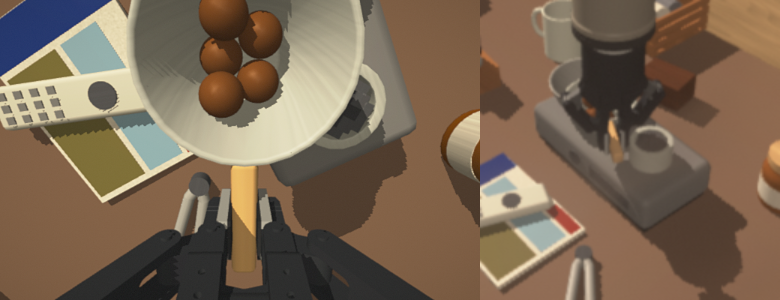

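The cup is held level just short of the hopper, with all five nuts inside (left half, around column 240, rows 0–115). Next I'll ease it forward until it touches the rim.

arm_command:
  increments: [0.15,0,0,0,0,0.1,0,0,0,0,0,0,0,0,0]

```text
time: 9.48
tcp_pos: [0.5125, -0.1142, 0.1473]
orientation: [[0.498, 0.867, 0.001], [0.867, -0.498, 0.0], [0.001, 0.001, -1.0]]
force: [0.7, 0.4, -2.5]
finger_gap: 0.146
grasp_force: 59.6
```

arm_command:
  increments: [0.05,0,0,0,0,0.05,0,0,0,0,0,0,0,0,0]

```text
time: 9.73
tcp_pos: [0.5139, -0.1115, 0.147]
orientation: [[0.499, 0.867, 0.0], [0.867, -0.499, 0.0], [0.0, 0.0, -1.0]]
force: [-0.1, 0.7, -1.5]
finger_gap: 0.151
grasp_force: 59.6
```

arm_command:
  increments: [0.05,0,0,0,0,0.05,0,0,0,0,0,0,0,0,0]

```text
time: 9.98
tcp_pos: [0.5152, -0.1093, 0.1469]
orientation: [[0.5, 0.866, -0.001], [0.866, -0.5, -0.001], [-0.001, -0.0, -1.0]]
force: [-3.3, -5.3, -0.1]
finger_gap: 0.151
grasp_force: 60.0
```

arm_command:
  increments: [0.05,0,0,0,0,0.09,0,-0.23,0,0,0.11,0,-0.22,0,0,0,0,0,0,0]

```text
time: 10.32
tcp_pos: [0.5219, -0.0992, 0.1663]
orientation: [[0.499, 0.867, 0.002], [0.867, -0.499, 0.0], [0.001, 0.002, -1.0]]
force: [1.2, 0.2, -2.8]
finger_gap: 0.152
grasp_force: 59.6
```

```bash
cat >> h.py <<'E'
def tilt():
    """pitch of the gripped handle, far end down +, from its orange top face in the wrist cloud"""
    o=telemetry.get_obs(); R=np.array(o['orientation']); p=np.array(o['tcp_pos'])
    im,d,K,V=shot('wrist'); P=(cloud(d,K,V)-p)@R; h=cv2.cvtColor(im,cv2.COLOR_RGB2HSV).astype(int)
    m=(d>0)&(h[...,1]>80)&(h[...,2]>150)&(h[...,0]>14)&(h[...,0]<28)&(abs(P[...,1])<.012)&(abs(P[...,0])<.06)
    q=P[m][:,[0,2]]; c,b=cv2.PCACompute(q,mean=None)[:2]; a=b[0]*np.sign(b[0,0]); print('tilt',np.degrees(np.arctan2(a[1],a[0])).round(1),m.sum(),'x',np.percentile(q[:,0],[2,98]).round(3),'z',np.percentile(q[:,1],[2,98]).round(3))
    return im
E
python3 -c "
from h import *
tilt();state()"
```

```text
tilt 0.9 2389 x [-0.006  0.031] z [-0.024 -0.021]
{'time': 10.367, 'tcp_pos': [0.521, -0.099, 0.166], 'orientation': [[0.499, 0.867, 0.002], [0.867, -0.499, 0.0], [0.001, 0.001, -1.0]], 'force': [0.077, 0.528, -2.823], 'finger_gap': 0.15, 'grasp_force': 59.642, 'joint_positions': [-33.971, 19.862, 46.407, 116.271, -18.476, 51.139, -7.408]}
```

The rim slid instead of rotating the cup, so the full-pad grip is very stiff in torsion. My new plan is to set the cup down by the mill's flat end and regrip only the tail of the handle, so the contact patch is small. Then I'll lever the lip against that vertical face.

Run:
```python
from h import *
z=np.load('top0.npz'); P=cloud(z['d'],z['K'],z['V'])
for k,(a,b,c,e) in dict(candle=(385,125,435,175),nutc=(362,245,430,305)).items():
    p=P[b:e,a:c].reshape(-1,3); p=p[(p[:,2]>(.075 if k=='candle' else .008))&(p[:,2]<.2)]; print(k,p.min(0).round(3),p.max(0).round(3),p.mean(0).round(3))
plan([[.53,-.16,.235],[.571,-.329,.17]],87,13,0)
```

```text
candle [ 0.698 -0.293  0.076] [ 0.762 -0.229  0.096] [ 0.729 -0.26   0.089]
nutc [ 0.316 -0.267  0.008] [ 0.444 -0.11   0.021] [ 0.384 -0.196  0.013]
from [ 0.52148901 -0.09919638  0.16561974] total yaw 26.9 max 0.47
[-0.28, 0.22, -0.4, -0.414, 0, -0.29, 0.21, -0.4, -0.414, 0, -0.29, 0.19, -0.4, -0.414, 0, -0.3, 0.19, -0.4, -0.414, 0, -0.38, 0.25, -0.01, -0.414, 0]
[-0.42, 0.27, 0.19, -0.414, 0, -0.43, 0.26, 0.19, -0.414, 0, -0.44, 0.25, 0.18, -0.414, 0, -0.44, 0.22, 0.19, -0.414, 0, -0.46, 0.22, 0.19, -0.414, 0]
[-0.46, 0.19, 0.19, -0.414, 0, -0.47, 0.18, 0.18, -0.414, 0, -0.47, 0.16, 0.19, -0.414, 0]
```

arm_command:
  increments: [-0.28,0.22,-0.4,-0.414,0,-0.29,0.21,-0.4,-0.414,0,-0.29,0.19,-0.4,-0.414,0,-0.3,0.19,-0.4,-0.414,0,-0.38,0.25,0,-0.414,0]

```text
time: 10.78
tcp_pos: [0.5334, -0.1741, 0.2313]
orientation: [[0.333, 0.943, 0.003], [0.943, -0.333, 0.001], [0.002, 0.003, -1.0]]
force: [1.4, -0.7, -1.9]
finger_gap: 0.149
grasp_force: 59.6
```

arm_command:
  increments: [-0.42,0.27,0.19,-0.414,0,-0.43,0.26,0.19,-0.414,0,-0.44,0.25,0.18,-0.414,0,-0.44,0.22,0.19,-0.414,0,-0.46,0.22,0.19,-0.414,0]

```text
time: 11.2
tcp_pos: [0.5561, -0.2719, 0.1904]
orientation: [[0.159, 0.987, -0.0], [0.987, -0.159, 0.0], [0.0, -0.0, -1.0]]
force: [0.4, 0.4, -1.6]
finger_gap: 0.147
grasp_force: 59.6
```

arm_command:
  increments: [-0.46,0.19,0.19,-0.414,0,-0.47,0.18,0.18,-0.414,0,-0.47,0.16,0.19,-0.414,0,0,0,0,0,0,0,0,0,0,0]

```text
time: 11.62
tcp_pos: [0.5693, -0.3304, 0.1679]
orientation: [[0.055, 0.998, -0.001], [0.998, -0.055, 0.0], [-0.0, -0.001, -1.0]]
force: [0.1, 0.5, -2.9]
finger_gap: 0.152
grasp_force: 59.6
```

arm_command:
  increments: [0,0,0.6,0,0,0,0,0.9,0,0,0,0,0.9,0,0,0,0,0.6,0,0,0,0,0.3,0,0]

```text
time: 12.03
tcp_pos: [0.5689, -0.3273, 0.0338]
orientation: [[0.052, 0.999, -0.003], [0.999, -0.052, 0.002], [0.002, -0.003, -1.0]]
force: [0.5, -0.3, -1.0]
finger_gap: 0.149
grasp_force: 59.6
```

arm_command:
  increments: [0,0,0,0,0,0,0,0,0,0]

```text
time: 12.2
tcp_pos: [0.5703, -0.3294, 0.0376]
orientation: [[0.053, 0.999, 0.0], [0.999, -0.053, -0.0], [-0.0, 0.0, -1.0]]
force: [-0.4, -1.0, -0.3]
finger_gap: 0.148
grasp_force: 59.6
```

arm_command:
  increments: [0,0,0.15,0,0,0,0,0.1,0,0,0,0,0,0,0,0,0,0,0,0.3,0,0,0,0,0.4]

```text
time: 12.62
tcp_pos: [0.5702, -0.3296, 0.0275]
orientation: [[0.053, 0.999, 0.001], [0.999, -0.053, -0.0], [-0.0, 0.001, -1.0]]
force: [0.2, 0.4, -0.4]
finger_gap: 0.397
grasp_force: 0.0
```

arm_command:
  increments: [0,0,0,0,0.4,-0.4,0,-0.22,0,0.4,-0.42,0,0,0,0.4,0,0,0,0,0.4,0,0,0,0,0.3]

```text
time: 13.03
tcp_pos: [0.5677, -0.3639, 0.0362]
orientation: [[0.055, 0.998, 0.0], [0.998, -0.055, -0.001], [-0.001, 0.0, -1.0]]
force: [-0.5, -0.3, -0.8]
finger_gap: 0.303
grasp_force: 0.0
```

arm_command:
  increments: [0,0,0,0,0,0,0,0,0,0,0,0,0,0,0,0,0,0,0,0,0,0,0,0,0]

```text
time: 13.45
tcp_pos: [0.5683, -0.362, 0.0358]
orientation: [[0.053, 0.999, 0.0], [0.999, -0.053, 0.0], [0.0, 0.0, -1.0]]
force: [-0.2, -1.4, 1.7]
finger_gap: 0.144
grasp_force: 59.1
```

Run:
```python
from h import *
state(); im=tilt(); a,*_=shot('side')
cv2.imwrite('pics/c5.png',np.hstack([cv2.resize(im,(480,300)),cv2.resize(a[200:400,300:500],(300,300))])[:,:,::-1])
```

```text
{'time': 13.45, 'tcp_pos': [0.568, -0.362, 0.036], 'orientation': [[0.053, 0.999, 0.0], [0.999, -0.053, 0.0], [0.0, 0.0, -1.0]], 'force': [-0.157, -1.381, 1.732], 'finger_gap': 0.144, 'grasp_force': 59.118, 'joint_positions': [4.449, 40.843, 32.241, 101.257, -28.826, 46.356, 47.721]}
tilt 0.1 4663 x [0.001 0.059] z [-0.016 -0.012]
```

View pics/c5.png

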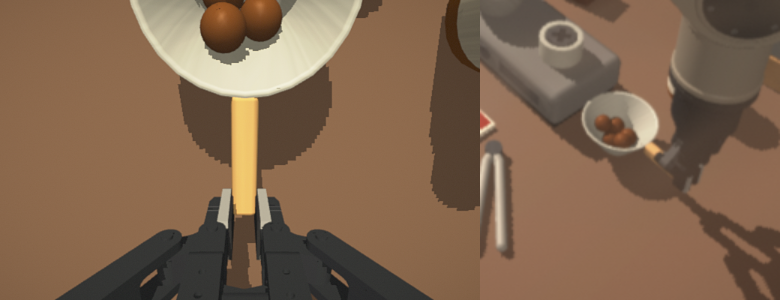

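The cup stands upright by the mill end with its nuts, and the fingers hold only the last stretch of the handle (rows 190–213 in the left half). I'll lift it slightly and check for sag.

arm_command:
  increments: [0,0,-0.08,0,0,0,0,-0.12,0,0,0,0,0,0,0,0,0,0,0,0]

```text
time: 13.88
tcp_pos: [0.5683, -0.3623, 0.0441]
orientation: [[0.053, 0.999, 0.0], [0.999, -0.053, -0.0], [-0.0, 0.0, -1.0]]
force: [-0.5, -0.1, -2.1]
finger_gap: 0.143
grasp_force: 58.6
```

```bash
python3 -c "
from h import *
state();tilt()"
```

```text
{'time': 13.883, 'tcp_pos': [0.568, -0.362, 0.044], 'orientation': [[0.053, 0.999, 0.0], [0.999, -0.053, -0.0], [-0.0, 0.0, -1.0]], 'force': [-0.453, -0.094, -2.124], 'finger_gap': 0.143, 'grasp_force': 58.648, 'joint_positions': [4.188, 40.255, 32.653, 101.102, -28.439, 47.071, 47.44]}
tilt 1.5 4627 x [0.002 0.059] z [-0.015 -0.011]
```

arm_command:
  increments: [0.1,0,0.12,0,0,0.15,0,0,0,0,0,0,0,0,0]

```text
time: 14.18
tcp_pos: [0.5688, -0.3504, 0.0382]
orientation: [[0.052, 0.999, -0.001], [0.999, -0.052, 0.001], [0.001, -0.001, -1.0]]
force: [0.1, -0.4, -1.2]
finger_gap: 0.144
grasp_force: 58.7
```

arm_command:
  increments: [0.07,0,0,0,0,0.06,0,0,0,0,0,0,0,0,0]

```text
time: 14.43
tcp_pos: [0.5692, -0.3464, 0.0389]
orientation: [[0.053, 0.999, -0.0], [0.999, -0.053, 0.0], [0.0, -0.0, -1.0]]
force: [-0.0, -0.3, -1.9]
finger_gap: 0.145
grasp_force: 58.7
```

arm_command:
  increments: [0.05,0,0,0,0,0.05,0,0,0,0,0,0,0,0,0]

```text
time: 14.68
tcp_pos: [0.569, -0.3451, 0.0395]
orientation: [[0.055, 0.999, 0.001], [0.999, -0.055, -0.003], [-0.003, 0.001, -1.0]]
force: [0.4, -8.7, -1.1]
finger_gap: 0.141
grasp_force: 58.7
```

arm_command:
  increments: [0.06,0,0,0,0,0.06,0,0,0,0,0.05,0,-0.15,0,0,0.02,0,-0.2,0,0,0,0,0,0,0]

```text
time: 15.1
tcp_pos: [0.5692, -0.3418, 0.0556]
orientation: [[0.057, 0.998, 0.003], [0.998, -0.057, -0.009], [-0.008, 0.004, -1.0]]
force: [-2.6, -25.6, -0.7]
finger_gap: 0.142
grasp_force: 60.7
```

```bash
python3 -c "
from h import *
state();tilt()"
```

```text
{'time': 15.1, 'tcp_pos': [0.569, -0.342, 0.056], 'orientation': [[0.057, 0.998, 0.003], [0.998, -0.057, -0.009], [-0.008, 0.004, -1.0]], 'force': [-2.559, -25.646, -0.682], 'finger_gap': 0.142, 'grasp_force': 60.656, 'joint_positions': [1.42, 38.607, 33.612, 102.622, -27.762, 46.836, 45.256]}
tilt 6.6 4768 x [-0.001  0.059] z [-0.015 -0.007]
```

arm_command:
  increments: [0.06,0,-0.355,0,0,0.09,0,-0.35,0,0,0.12,0,-0.34,0,0,0,0,0,0,0]

```text
time: 15.48
tcp_pos: [0.5709, -0.3267, 0.0976]
orientation: [[0.054, 0.999, 0.003], [0.999, -0.054, -0.003], [-0.003, 0.003, -1.0]]
force: [-1.7, -10.6, 0.6]
finger_gap: 0.139
grasp_force: 64.2
```

```bash
python3 -c "
from h import *
state();tilt()"
```

```text
{'time': 15.483, 'tcp_pos': [0.571, -0.327, 0.098], 'orientation': [[0.054, 0.999, 0.003], [0.999, -0.054, -0.003], [-0.003, 0.003, -1.0]], 'force': [-1.724, -10.58, 0.606], 'finger_gap': 0.139, 'grasp_force': 64.186, 'joint_positions': [-1.286, 35.226, 35.612, 102.264, -25.665, 50.559, 42.836]}
tilt 21.0 4592 x [-0.008  0.051] z [-0.015  0.007]
```

arm_command:
  increments: [0.145,0,-0.33,0,0,0.175,0,-0.315,0,0,0.2,0,-0.3,0,0,0,0,0,0,0]

```text
time: 15.87
tcp_pos: [0.5722, -0.305, 0.1352]
orientation: [[0.053, 0.999, 0.003], [0.999, -0.053, -0.003], [-0.002, 0.003, -1.0]]
force: [-2.2, -9.7, 3.4]
finger_gap: 0.14
grasp_force: 60.1
```

Run:
```python
from h import *
state(); im=tilt(); a,*_=shot('side')
cv2.imwrite('pics/c6.png',np.hstack([cv2.resize(im,(480,300)),cv2.resize(a[180:400,260:480],(300,300))])[:,:,::-1])
```

```text
{'time': 15.867, 'tcp_pos': [0.572, -0.305, 0.135], 'orientation': [[0.053, 0.999, 0.003], [0.999, -0.053, -0.003], [-0.002, 0.003, -1.0]], 'force': [-2.22, -9.664, 3.41], 'finger_gap': 0.14, 'grasp_force': 60.064, 'joint_positions': [-4.742, 31.949, 37.491, 102.24, -23.528, 53.596, 39.672]}
tilt 34.2 4131 x [-0.013  0.04 ] z [-0.018  0.017]
```

View pics/c6.png

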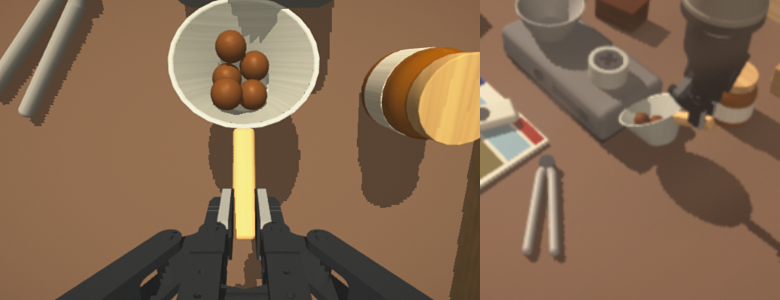

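All five nuts sit well inside the cup at a tilt of 34° (around (240,75) in the left half). I'll go on to about 47° here, then back away.

arm_command:
  increments: [0.215,0,-0.29,0,0,0.24,0,-0.27,0,0,0.155,0,-0.15,0,0,0,0,0,0,0]

```text
time: 16.3
tcp_pos: [0.5733, -0.2798, 0.1625]
orientation: [[0.053, 0.999, 0.002], [0.999, -0.053, -0.001], [-0.001, 0.002, -1.0]]
force: [-1.3, -5.9, 1.4]
finger_gap: 0.139
grasp_force: 58.5
```

```bash
python3 -c "
from h import *
state();tilt()"
```

```text
{'time': 16.3, 'tcp_pos': [0.573, -0.28, 0.162], 'orientation': [[0.053, 0.999, 0.002], [0.999, -0.053, -0.001], [-0.001, 0.002, -1.0]], 'force': [-1.271, -5.852, 1.429], 'finger_gap': 0.139, 'grasp_force': 58.486, 'joint_positions': [-8.222, 29.287, 38.83, 102.466, -21.767, 55.776, 36.432]}
tilt 47.5 3559 x [-0.015  0.029] z [-0.021  0.025]
```

arm_command:
  increments: [-0.1,0,-0.1,0,0,-0.2,0,-0.2,0,0,-0.2,0,-0.4,0,0,-0.1,0,-0.5,0,0,0,0,-0.5,0,0]

```text
time: 16.77
tcp_pos: [0.5703, -0.3054, 0.2295]
orientation: [[0.055, 0.998, -0.001], [0.998, -0.055, -0.0], [-0.0, -0.001, -1.0]]
force: [0.0, 0.2, -1.1]
finger_gap: 0.14
grasp_force: 58.6
```

arm_command:
  increments: [0.1,0,-0.4,0,0,0.2,0,-0.3,0,0,0.3,0.03,-0.1,0,0,0.4,0.03,0,0,0,0.5,0.03,0,0,0]

```text
time: 17.18
tcp_pos: [0.5779, -0.2431, 0.2606]
orientation: [[0.054, 0.999, -0.0], [0.999, -0.054, 0.0], [0.0, -0.0, -1.0]]
force: [0.6, 0.6, -1.6]
finger_gap: 0.137
grasp_force: 58.6
```

arm_command:
  increments: [0.6,0.03,0,0,0,0.6,0.03,0,0,0,0.6,0.03,0,0,0,0.6,0,0,0,0,0.6,0,0,0,0]

```text
time: 17.6
tcp_pos: [0.5877, -0.1218, 0.2601]
orientation: [[0.052, 0.999, -0.001], [0.999, -0.052, 0.0], [0.0, -0.001, -1.0]]
force: [0.1, 0.8, -2.5]
finger_gap: 0.138
grasp_force: 58.6
```

arm_command:
  increments: [0.5,0,0,0,0,0.5,0,0,0,0,0.4,0,0,0,0,0.35,0,0,0,0,0.3,0,0,0,0]

```text
time: 18.02
tcp_pos: [0.592, -0.0399, 0.2602]
orientation: [[0.052, 0.999, -0.001], [0.999, -0.052, 0.0], [0.0, -0.001, -1.0]]
force: [0.2, -1.1, -1.9]
finger_gap: 0.14
grasp_force: 58.6
```

arm_command:
  increments: [0.2,0,0,0,0,0.12,0,0,0,0,0.08,0,0,0,0,0,0,0,0,0,0,0,0,0,0]

```text
time: 18.43
tcp_pos: [0.5933, -0.0269, 0.2609]
orientation: [[0.054, 0.999, -0.0], [0.999, -0.054, -0.0], [-0.0, -0.0, -1.0]]
force: [0.4, -0.0, -1.5]
finger_gap: 0.142
grasp_force: 58.6
```

Run:
```python
from h import *
state(); im=tilt(); a,*_=shot('side')
cv2.imwrite('pics/c7.png',np.hstack([cv2.resize(im,(480,300)),cv2.resize(a[120:320,240:440],(300,300))])[:,:,::-1])
```

```text
{'time': 18.433, 'tcp_pos': [0.593, -0.027, 0.261], 'orientation': [[0.054, 0.999, -0.0], [0.999, -0.054, -0.0], [-0.0, -0.0, -1.0]], 'force': [0.408, -0.026, -1.52], 'finger_gap': 0.142, 'grasp_force': 58.567, 'joint_positions': [-35.263, 18.193, 39.841, 102.561, -12.86, 63.858, 5.793]}
tilt 45.0 3685 x [-0.015  0.03 ] z [-0.02   0.024]
```

View pics/c7.png

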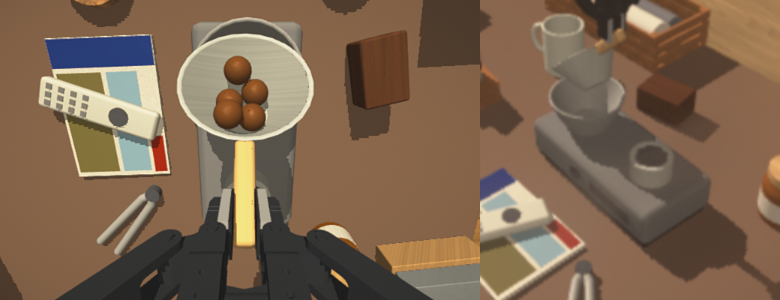

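The tilted cup is over the hopper and lined up sideways, still holding all five nuts. Next I'll lower the lip into the mouth.

arm_command:
  increments: [-0.04,0,0.2,0,0,0,0,0.4,0,0,0,0,0.4,0,0,0,0,0.35,0,0,0,0,0.2,0,0]

```text
time: 18.95
tcp_pos: [0.5925, -0.0285, 0.197]
orientation: [[0.054, 0.999, -0.002], [0.999, -0.054, -0.001], [-0.001, -0.002, -1.0]]
force: [1.2, -2.9, 0.9]
finger_gap: 0.133
grasp_force: 59.0
```

arm_command:
  increments: [0,0,0,0,0,0.08,0,0,0,0,0.06,0,0,0,0,0,0,0,0,0]

```text
time: 19.28
tcp_pos: [0.5943, -0.0222, 0.1998]
orientation: [[0.053, 0.999, 0.002], [0.999, -0.053, -0.0], [-0.0, 0.002, -1.0]]
force: [1.7, -3.4, -1.5]
finger_gap: 0.14
grasp_force: 58.9
```

arm_command:
  increments: [0.08,0,0,0,0,0.265,0,-0.243,0,0,0.29,0,-0.22,0,0,0,0,0,0,0]

```text
time: 19.62
tcp_pos: [0.5964, 0.0041, 0.22]
orientation: [[0.052, 0.999, 0.004], [0.999, -0.052, 0.0], [0.0, 0.004, -1.0]]
force: [0.6, -6.8, 6.3]
finger_gap: 0.138
grasp_force: 58.6
```

```bash
python3 -c "
from h import *
state();tilt()"
```

```text
{'time': 19.617, 'tcp_pos': [0.596, 0.004, 0.22], 'orientation': [[0.052, 0.999, 0.004], [0.999, -0.052, 0.0], [0.0, 0.004, -1.0]], 'force': [0.581, -6.783, 6.283], 'finger_gap': 0.138, 'grasp_force': 58.551, 'joint_positions': [-36.708, 20.693, 38.394, 104.931, -14.815, 59.223, 4.514]}
tilt 56.8 3259 x [-0.019  0.019] z [-0.024  0.029]
```

arm_command:
  increments: [0.31,0,-0.18,0,0,0.32,0,-0.165,0,0,0.33,0,-0.14,0,0,0.34,0,-0.11,0,0,0,0,0,0,0]

```text
time: 20.08
tcp_pos: [0.5981, 0.0578, 0.2423]
orientation: [[0.05, 0.999, 0.001], [0.999, -0.05, 0.001], [0.001, 0.001, -1.0]]
force: [-0.7, -0.6, 2.2]
finger_gap: 0.117
grasp_force: 58.1
```

Run:
```python
from h import *
state(); im=tilt(); a,*_=shot('side'); b,*_=shot('top')
cv2.imwrite('pics/c8.png',np.hstack([cv2.resize(im,(400,250)),cv2.resize(a[140:260,240:380],(292,250)),b[150:230,255:355].repeat(2,0).repeat(2,1)[:160] if 0 else cv2.resize(b[150:240,260:300+0],(111,250))])[:,:,::-1])
```

```text
{'time': 20.083, 'tcp_pos': [0.598, 0.058, 0.242], 'orientation': [[0.05, 0.999, 0.001], [0.999, -0.05, 0.001], [0.001, 0.001, -1.0]], 'force': [-0.718, -0.558, 2.213], 'finger_gap': 0.117, 'grasp_force': 58.059, 'joint_positions': [-41.54, 19.751, 38.108, 102.879, -13.743, 61.977, -1.432]}
tilt 75.0 2609 x [-0.025 -0.001] z [-0.028  0.034]
```

View pics/c8.png

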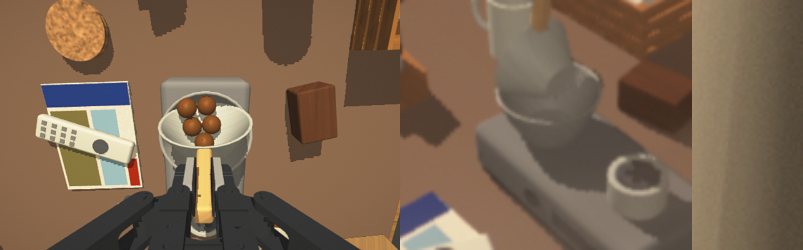

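The tilt is 75° and the nuts are at the lip around (200,120). The handle has crept towards the back edge of the pads, so I'll back the lip off the hopper wall to let the nuts drop.

arm_command:
  increments: [-0.15,0,0,0,0,-0.2,0,0,0,0,-0.1,0,0,0,0,0,0,0,0,0]

```text
time: 20.57
tcp_pos: [0.5965, 0.0349, 0.2412]
orientation: [[0.056, 0.998, -0.0], [0.998, -0.056, -0.0], [-0.0, -0.0, -1.0]]
force: [0.6, -1.0, -1.9]
finger_gap: 0.112
grasp_force: 59.6
```

```bash
cat >> h.py <<'E'
def nuts(im,d,K,V):
    P=cloud(d,K,V); h=cv2.cvtColor(im,cv2.COLOR_RGB2HSV).astype(int)
    m=((d>0)&((h[...,0]<14)|(h[...,0]>174))&(h[...,1]>120)&(h[...,2]>40)&(np.hypot(P[...,0]-.5975,P[...,1]-.0335)<.09)&(P[...,2]>.071)).astype(np.uint8)
    n,l,s,c=cv2.connectedComponentsWithStats(m)
    for i in range(1,n):
        if s[i,4]>15: q=P[l==i]; print('nut blob',s[i,4],c[i].round(),np.median(q,0).round(3),'ztop',q[:,2].max().round(3))
E
python3 - <<'E'
from h import *
state(); tilt(); a=shot('wrist','w9'); nuts(*a); b=shot('top'); nuts(*b)
E
```

```text
{'time': 20.567, 'tcp_pos': [0.597, 0.035, 0.241], 'orientation': [[0.056, 0.998, -0.0], [0.998, -0.056, -0.0], [-0.0, -0.0, -1.0]], 'force': [0.569, -0.966, -1.938], 'finger_gap': 0.112, 'grasp_force': 59.614, 'joint_positions': [-39.895, 19.589, 38.58, 103.334, -13.699, 61.82, 0.403]}
tilt 70.8 2537 x [-0.026  0.003] z [-0.028  0.033]
nut blob 3537 [320. 166.] [0.594 0.059 0.137] ztop 0.146
```

View pics/w9.png

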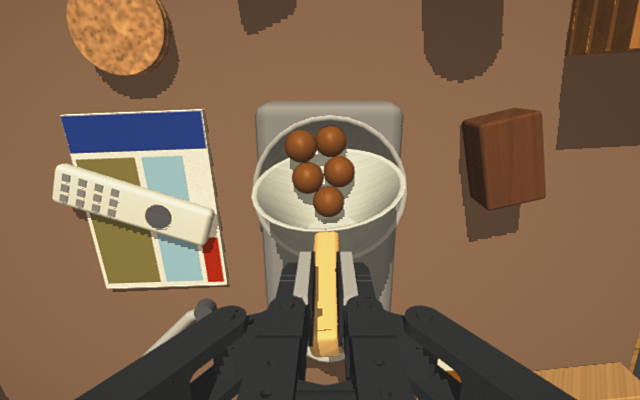

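The picture shows five nuts around (300,146), (331,140), (307,178), (339,172) and (328,202). The cup's lip is at about row 150. I'll work from numbers from here on.

```bash
cat >> h.py <<'E'
def nutpos(tag=''):
    im,d,K,V=shot('wrist'); P=cloud(d,K,V); h=cv2.cvtColor(im,cv2.COLOR_RGB2HSV).astype(int)
    m=((d>0)&((h[...,0]<14)|(h[...,0]>174))&(h[...,1]>120)&(h[...,2]>40)&(P[...,2]>.06)&(P[...,2]<.2)&(np.hypot(P[...,0]-.5975,P[...,1]-.0335)<.1)).astype(np.uint8)
    dt=cv2.distanceTransform(cv2.copyMakeBorder(m,1,1,1,1,cv2.BORDER_CONSTANT),cv2.DIST_L2,5)[1:-1,1:-1]; T=np.linalg.inv(V)
    while dt.max()>5:
        v,u=np.unravel_index(dt.argmax(),dt.shape); r=dt[v,u]; q=P[v,u]; ray=q-T[:3,3]; c=q+.012*ray/np.linalg.norm(ray)
        print('nut',u,v,r.round(1),'centre rel hopper',(c-[.5975,.0335,.126]).round(3),'hyp',np.hypot(*(c[:2]-[.5975,.0335])).round(3)); cv2.circle(dt,(int(u),int(v)),int(r*1.4),0,-1)
    return im,P
E
python3 - <<'E'
from h import *
im,P=nutpos()
for v in range(120,236,8): print(v,P[v,365].round(3),P[v,318].round(3))
E
```

```text
nut 347 171 6.2 centre rel hopper [ 0.016  0.02  -0.001] hyp 0.025
nut 332 166 6.0 centre rel hopper [ 0.004  0.024 -0.002] hyp 0.024
nut 304 147 5.8 centre rel hopper [-0.016  0.04   0.002] hyp 0.043
nut 332 142 5.6 centre rel hopper [ 0.005  0.041 -0.008] hyp 0.042
nut 333 132 5.4 centre rel hopper [ 0.006  0.049 -0.01 ] hyp 0.049
nut 310 179 5.4 centre rel hopper [-0.013  0.017  0.005] hyp 0.021
nut 330 193 5.4 centre rel hopper [0.002 0.004 0.002] hyp 0.004
nut 304 136 5.2 centre rel hopper [-0.015  0.048 -0.002] hyp 0.05
120 [0.633 0.085 0.07 ] [0.593 0.093 0.126]
128 [0.627 0.085 0.126] [0.593 0.085 0.11 ]
136 [0.628 0.077 0.114] [0.593 0.081 0.123]
144 [0.63  0.069 0.099] [0.592 0.075 0.127]
152 [0.628 0.066 0.117] [0.591 0.066 0.109]
160 [0.627 0.06  0.121] [0.591 0.06  0.112]
168 [0.627 0.055 0.123] [0.591 0.059 0.134]
176 [0.627 0.049 0.125] [0.591 0.054 0.138]
184 [0.626 0.043 0.128] [0.591 0.048 0.139]
192 [0.626 0.038 0.131] [0.59  0.041 0.135]
200 [0.625 0.032 0.133] [0.59  0.037 0.141]
208 [0.625 0.027 0.137] [0.59  0.031 0.141]
216 [0.625 0.022 0.14 ] [0.589 0.019 0.126]
224 [0.618 0.041 0.201] [0.589 0.014 0.131]
232 [0.62  0.03  0.187] [0.592 0.039 0.204]
```

arm_command:
  increments: [-0.1,0,0,0,0,-0.15,0,0,0,0,-0.15,0,0,0,0,-0.1,0,0,0,0,0,0,0,0,0]

```text
time: 21.18
tcp_pos: [0.5956, 0.0156, 0.2414]
orientation: [[0.055, 0.998, 0.0], [0.998, -0.055, -0.0], [-0.0, 0.0, -1.0]]
force: [0.2, -1.1, -2.0]
finger_gap: 0.108
grasp_force: 58.5
```

arm_command:
  increments: [0,0,0,0,0,0,0,0,0,0]

```text
time: 21.35
tcp_pos: [0.5957, 0.0172, 0.2413]
orientation: [[0.053, 0.999, -0.0], [0.999, -0.053, 0.0], [0.0, -0.0, -1.0]]
force: [-0.7, -0.5, -1.3]
finger_gap: 0.114
grasp_force: 58.3
```

Run:
```python
from h import *
state(); tilt(); im,P=nutpos()
cv2.imwrite('pics/w10.png',im[:,:,::-1])
```

```text
{'time': 21.35, 'tcp_pos': [0.596, 0.017, 0.241], 'orientation': [[0.053, 0.999, -0.0], [0.999, -0.053, 0.0], [0.0, -0.0, -1.0]], 'force': [-0.725, -0.535, -1.302], 'finger_gap': 0.114, 'grasp_force': 58.312, 'joint_positions': [-38.456, 19.448, 38.833, 103.553, -13.717, 61.764, 2.277]}
tilt 68.5 2540 x [-0.027  0.005] z [-0.027  0.033]
```

Run:
```python
from h import *
im,d,K,V=shot('wrist'); P=cloud(d,K,V); h=cv2.cvtColor(im,cv2.COLOR_RGB2HSV).astype(int)
reg=(d>0)&(np.hypot(P[...,0]-.5975,P[...,1]-.0335)<.1)&(P[...,2]>.06)&(P[...,2]<.2)
m=(reg&(h[...,1]>90)&((h[...,0]<18)|(h[...,0]>170))&(h[...,2]>15)).astype(np.uint8)
n,l,s,c=cv2.connectedComponentsWithStats(m)
for i in range(1,n):
    if s[i,4]>25: q=P[l==i]; print(s[i],c[i].round(),(np.median(q,0)-[.5975,.0335,.126]).round(3),h[l==i].mean(0).round())
for v in range(110,240,8): print(v,[ (P[v,u]-[.5975,.0335,.126]).round(3).tolist()+h[v,u].tolist() for u in (300,325,350)])
```

```text
[332 123  28  18 410] [346. 132.] [ 0.016  0.025 -0.032] [ 13. 163.  79.]
[300 127  27  18 359] [312. 136.] [-0.012  0.024 -0.032] [ 13. 162.  80.]
110 [[-0.019, 0.046, -0.018, 22, 36, 77], [0.0, 0.044, -0.034, 25, 40, 77], [0.02, 0.043, -0.027, 18, 41, 81]]
118 [[-0.02, 0.039, -0.031, 21, 43, 77], [-0.0, 0.036, -0.047, 24, 45, 79], [0.02, 0.036, -0.039, 25, 36, 79]]
126 [[-0.022, 0.031, -0.042, 18, 40, 83], [-0.001, 0.029, -0.054, 21, 44, 109], [0.02, 0.03, -0.034, 13, 163, 75]]
134 [[-0.023, 0.024, -0.051, 17, 51, 80], [-0.001, 0.024, -0.037, 13, 98, 73], [0.019, 0.024, -0.03, 13, 172, 77]]
142 [[-0.022, 0.019, -0.037, 11, 136, 62], [-0.001, 0.021, -0.014, 26, 38, 241], [0.018, 0.021, -0.011, 25, 35, 241]]
150 [[-0.021, 0.017, -0.01, 26, 44, 220], [-0.001, 0.015, -0.013, 24, 34, 232], [0.018, 0.015, -0.01, 25, 42, 227]]
158 [[-0.021, 0.011, -0.008, 24, 43, 221], [-0.002, 0.009, -0.011, 25, 34, 232], [0.018, 0.009, -0.008, 26, 40, 225]]
166 [[-0.021, 0.005, -0.006, 26, 44, 219], [-0.002, 0.003, -0.01, 25, 30, 236], [0.017, 0.003, -0.006, 25, 41, 225]]
174 [[-0.021, -0.0, -0.002, 26,
[... 332 characters left out ...]
 [[-0.022, -0.017, 0.005, 25, 47, 212], [-0.003, -0.021, -0.004, 25, 34, 232], [0.001, 0.064, 0.258, 26, 44, 220]]
206 [[-0.023, -0.023, 0.007, 24, 48, 203], [-0.004, -0.027, -0.002, 24, 35, 230], [0.016, -0.027, 0.002, 24, 45, 217]]
214 [[-0.023, -0.028, 0.012, 23, 48, 187], [-0.004, -0.032, 0.002, 24, 41, 225], [0.015, -0.033, 0.004, 25, 39, 229]]
222 [[-0.022, -0.032, 0.018, 23, 47, 175], [-0.004, -0.036, 0.011, 26, 38, 229], [0.011, -0.009, 0.077, 26, 43, 221]]
230 [[-0.017, -0.015, 0.072, 23, 44, 93], [-0.003, -0.011, 0.083, 22, 140, 246], [0.012, -0.018, 0.07, 23, 45, 96]]
238 [[0.001, 0.064, 0.258, 24, 38, 94], [-0.003, -0.013, 0.089, 22, 134, 245], [0.012, -0.029, 0.057, 24, 42, 98]]
```

arm_command:
  increments: [0,0,-0.1,0,0,0,0,-0.3,0,0,-0.2,0,-0.4,0,0,-0.4,0,-0.5,0,0,-0.4,0,-0.3,0,0]

```text
time: 21.92
tcp_pos: [0.5941, -0.0233, 0.3079]
orientation: [[0.052, 0.999, 0.002], [0.999, -0.052, 0.0], [0.0, 0.002, -1.0]]
force: [0.4, -0.2, -1.2]
finger_gap: 0.112
grasp_force: 59.4
```

arm_command:
  increments: [-0.5,0,0,0,0,-0.5,0,0,0,0,-0.4,0,0,0,0,-0.2,0,0,0,0,0,0,0,0,0]

```text
time: 22.33
tcp_pos: [0.5898, -0.0893, 0.3059]
orientation: [[0.056, 0.998, 0.001], [0.998, -0.056, -0.0], [-0.0, 0.001, -1.0]]
force: [-0.3, 0.3, -2.4]
finger_gap: 0.114
grasp_force: 60.1
```

```bash
cat >> h.py <<'E'
def hopcheck():
    for n in ('wrist','top','side'):
        im,d,K,V=shot(n); P=cloud(d,K,V); h=cv2.cvtColor(im,cv2.COLOR_RGB2HSV).astype(int); r=P-[.5975,.0335,.126]
        m=((d>0)&(np.hypot(r[...,0],r[...,1])<.06)&(r[...,2]<.0)&(r[...,2]>-.06)&(h[...,1]>100)&((h[...,0]<18)|(h[...,0]>170))).astype(np.uint8)
        q=P[m>0]; print(n,m.sum(),'px; nut-equivalents by area',round(float((m*(d/K[0,0])**2).sum()/(np.pi*.012**2)),2))
        circ=cv2.HoughCircles(cv2.resize(m*255,None,fx=3,fy=3),cv2.HOUGH_GRADIENT,1.5,24,param1=100,param2=9,minRadius=int(.010/np.median(d[m>0])*K[0,0]*3),maxRadius=int(.014/np.median(d[m>0])*K[0,0]*3)) if m.sum()>50 else None
        print(None if circ is None else [(r[int(b/3),int(a/3)]).round(3).tolist() for a,b,_ in circ[0]])
E
python3 - <<'E'
from h import *
state(); tilt(); hopcheck()
E
```

```text
{'time': 22.333, 'tcp_pos': [0.59, -0.089, 0.306], 'orientation': [[0.056, 0.998, 0.001], [0.998, -0.056, -0.0], [-0.0, 0.001, -1.0]], 'force': [-0.303, 0.327, -2.371], 'finger_gap': 0.114, 'grasp_force': 60.065, 'joint_positions': [-31.335, 16.462, 42.301, 99.117, -11.77, 68.929, 10.814]}
tilt 69.2 2460 x [-0.026  0.004] z [-0.027  0.033]
wrist 2587 px; nut-equivalents by area 4.89
[[-0.003, -0.022, -0.028], [-0.013, 0.019, -0.028], [-0.022, -0.006, -0.029], [0.001, -0.0, -0.029], [0.015, 0.017, -0.028], [-0.01, 0.013, -0.031], [-0.011, -0.016, -0.032], [-0.021, 0.011, -0.053], [-0.016, -0.011, -0.031], [-0.01, -0.026, -0.029], [0.033, 0.006, -0.052], [-0.006, 0.023, -0.03], [0.018, -0.017, -0.054], [-0.034, 0.014, -0.043], [-0.04, -0.017, -0.027], [0.01, -0.04, -0.033]]
top 296 px; nut-equivalents by area 4.57
[[0.015, 0.019, -0.032], [-0.014, 0.017, -0.032], [-0.023, -0.006, -0.031], [-0.002, -0.002, -0.03], [-0.005, -0.025, -0.03], [-0.041, -0.022, -0.027]]
side 139 px; nut-equivalents by area 1.75
[[0.012, 0.017, -0.037], [-0.017, 0.013, -0.035]]
```

All five nuts are in the hopper. Next I'll take the tilted cup to a clear spot on the ottoman, touch its lip down there and roll it upright.

arm_command:
  increments: [-0.3,-0.04,0,0,0,-0.6,-0.06,0,0,0,-0.7,-0.06,0,0,0,-0.7,-0.06,0,0,0,-0.7,-0.06,0,0,0]

```text
time: 22.95
tcp_pos: [0.5722, -0.207, 0.3053]
orientation: [[0.052, 0.999, 0.0], [0.999, -0.052, -0.0], [-0.0, 0.0, -1.0]]
force: [0.1, -0.3, -1.5]
finger_gap: 0.114
grasp_force: 60.0
```

arm_command:
  increments: [-0.7,-0.02,0.2,0,0,-0.5,0,0.4,0,0,-0.3,0,0.6,0,0,-0.05,0,0.7,0,0,0,0,0.7,0,0]

```text
time: 23.37
tcp_pos: [0.5681, -0.2694, 0.2003]
orientation: [[0.055, 0.999, 0.001], [0.999, -0.055, -0.001], [-0.001, 0.001, -1.0]]
force: [0.4, 0.5, -1.5]
finger_gap: 0.113
grasp_force: 60.0
```

arm_command:
  increments: [0,0,0.6,0,0,0,0,0.4,0,0,0,0,0.2,0,0,0,0,0,0,0,0,0,0,0,0]

```text
time: 23.78
tcp_pos: [0.5686, -0.2681, 0.1538]
orientation: [[0.053, 0.999, -0.0], [0.999, -0.053, -0.0], [-0.0, -0.0, -1.0]]
force: [0.6, -0.7, -1.3]
finger_gap: 0.109
grasp_force: 60.0
```

```bash
python3 -c "
from h import *
state();tilt()"
```

```text
{'time': 23.783, 'tcp_pos': [0.569, -0.268, 0.154], 'orientation': [[0.053, 0.999, -0.0], [0.999, -0.053, -0.0], [-0.0, -0.0, -1.0]], 'force': [0.602, -0.661, -1.335], 'finger_gap': 0.109, 'grasp_force': 59.989, 'joint_positions': [-9.839, 29.362, 39.627, 104.035, -22.509, 54.698, 36.399]}
tilt 68.6 2578 x [-0.027  0.005] z [-0.027  0.033]
```

arm_command:
  increments: [0,0,0.3,0,0,0,0,0.25,0,0,0,0,0.1,0,0,-0.1,0,0.1,0,0,0,0,0,0,0]

```text
time: 24.25
tcp_pos: [0.5712, -0.2785, 0.1272]
orientation: [[0.056, 0.998, 0.01], [0.998, -0.056, -0.009], [-0.008, 0.01, -1.0]]
force: [1.2, -16.7, 39.3]
finger_gap: 0.107
grasp_force: 58.7
```

arm_command:
  increments: [-0.16,0,0.1,0,0,-0.16,0,0.1,0,0,-0.1,0,0.06,0,0,0,0,0,0,0]

```text
time: 24.58
tcp_pos: [0.5711, -0.2965, 0.1183]
orientation: [[0.057, 0.998, 0.012], [0.998, -0.057, -0.01], [-0.009, 0.013, -1.0]]
force: [0.2, -17.5, 55.8]
finger_gap: 0.103
grasp_force: 61.4
```

```bash
python3 -c "
from h import *
state();tilt()"
```

```text
{'time': 24.583, 'tcp_pos': [0.571, -0.296, 0.118], 'orientation': [[0.057, 0.998, 0.012], [0.998, -0.057, -0.01], [-0.009, 0.013, -1.0]], 'force': [0.201, -17.483, 55.757], 'finger_gap': 0.103, 'grasp_force': 61.447, 'joint_positions': [-5.948, 32.618, 37.864, 104.113, -24.974, 50.935, 40.043]}
tilt 57.3 2850 x [-0.027  0.012] z [-0.026  0.028]
```

arm_command:
  increments: [-0.29,0,0,0,0,-0.28,0,0.06,0,0,-0.27,0,0.14,0,0,0,0,0,0,0]

```text
time: 24.97
tcp_pos: [0.5668, -0.3291, 0.1078]
orientation: [[0.057, 0.998, 0.007], [0.998, -0.057, -0.008], [-0.007, 0.007, -1.0]]
force: [-1.5, -14.6, 34.0]
finger_gap: 0.087
grasp_force: 59.8
```

```bash
python3 -c "
from h import *
state();tilt()"
```

```text
{'time': 24.967, 'tcp_pos': [0.567, -0.329, 0.108], 'orientation': [[0.057, 0.998, 0.007], [0.998, -0.057, -0.008], [-0.007, 0.007, -1.0]], 'force': [-1.525, -14.589, 33.961], 'finger_gap': 0.087, 'grasp_force': 59.775, 'joint_positions': [-2.162, 34.483, 37.112, 102.558, -25.769, 51.107, 43.177]}
tilt 43.2 2730 x [-0.028  0.02 ] z [-0.02   0.022]
```

arm_command:
  increments: [-0.26,0,0.1,0,0,-0.24,0,0.15,0,0,-0.22,0,0.18,0,0,0,0,0,0,0]

```text
time: 25.35
tcp_pos: [0.5633, -0.3542, 0.0873]
orientation: [[0.056, 0.998, 0.001], [0.998, -0.056, -0.002], [-0.002, 0.001, -1.0]]
force: [-0.7, 0.1, -0.1]
finger_gap: 0.005
grasp_force: 0.0
```

```bash
python3 -c "
from h import *
state();tilt()"
```

```text
{'time': 25.35, 'tcp_pos': [0.563, -0.354, 0.087], 'orientation': [[0.056, 0.998, 0.001], [0.998, -0.056, -0.002], [-0.002, 0.001, -1.0]], 'force': [-0.683, 0.078, -0.067], 'finger_gap': 0.005, 'grasp_force': 0.0, 'joint_positions': [1.275, 36.863, 35.86, 101.409, -26.98, 50.457, 46.029]}Traceback (most recent call last):
  File "<string>", line 3, in <module>
    state();tilt()
            ~~~~^^
  File "h.py", line 31, in tilt
    q=P[m][:,[0,2]]; c,b=cv2.PCACompute(q,mean=None)[:2]; a=b[0]*np.sign(b[0,0]); print('tilt',np.degrees(np.arctan2(a[1],a[0])).round(1),m.sum(),'x',np.percentile(q[:,0],[2,98]).round(3),'z',np.percentile(q[:,1],[2,98]).round(3))
                         ~~~~~~~~~~~~~~^^^^^^^^^^^^^
cv2.error: OpenCV(4.12.0) /io/opencv/modules/core/src/matmul.dispatch.cpp:788: error: (-215:Assertion failed) nsamples > 0 in function 'calcCovarMatrix'
```

The handle slipped out of the pads. I'll find out how the cup came to rest.

arm_command:
  increments: [0,0,-0.6,0,0.3,0,0,-0.9,0,0.6,0,0,-0.5,0,1,0,0,0,0,1,0,0,0,0,1]

```text
time: 25.82
tcp_pos: [0.5648, -0.3505, 0.1685]
orientation: [[0.052, 0.999, 0.002], [0.999, -0.052, -0.0], [0.0, 0.002, -1.0]]
force: [-0.5, 0.4, -0.6]
finger_gap: 0.707
grasp_force: 0.0
```

```bash
cat >> h.py <<'E'
def cupfind():
    for n in ('wrist','side','top'):
        im,d,K,V=shot(n); P=cloud(d,K,V); h=cv2.cvtColor(im,cv2.COLOR_RGB2HSV).astype(int)
        box=(d>0)&(abs(P[...,0]-.56)<.13)&(P[...,1]<-.185)&(P[...,1]>-.5)&(P[...,2]>.006)&(P[...,2]<.13)
        w=box&(h[...,1]<75)&(h[...,2]>110)&(P[...,0]<.66); o=box&(h[...,1]>80)&(h[...,2]>140)&(h[...,0]>14)&(h[...,0]<28)&(P[...,0]<.66)
        for k,m in (('white',w),('orange',o)):
            q=P[m]
            if len(q)<30: print(n,k,len(q)); continue
            print(n,k,len(q),'p5',np.percentile(q,5,0).round(3),'p50',np.median(q,0).round(3),'p95',np.percentile(q,95,0).round(3),'minrect',[np.round(v,1) for v in cv2.minAreaRect((q[:,:2]*1000).astype(np.float32))])
        if n=='wrist': cv2.imwrite('pics/wc.png',im[:,:,::-1])
E
python3 -c "
from h import *
state();cupfind()"
```

```text
{'time': 25.817, 'tcp_pos': [0.565, -0.351, 0.169], 'orientation': [[0.052, 0.999, 0.002], [0.999, -0.052, -0.0], [0.0, 0.002, -1.0]], 'force': [-0.52, 0.438, -0.585], 'finger_gap': 0.707, 'grasp_force': 0.0, 'joint_positions': [-1.507, 31.62, 39.307, 98.477, -23.096, 58.126, 43.028]}
wrist white 9485 p5 [ 0.502 -0.38   0.009] p50 [ 0.544 -0.348  0.03 ] p95 [ 0.585 -0.307  0.067] minrect [array([ 544.1, -339.1]), array([97.4, 99.4]), np.float64(11.7)]
wrist orange 1101 p5 [ 0.443 -0.374  0.016] p50 [ 0.471 -0.362  0.027] p95 [ 0.495 -0.35   0.037] minrect [array([ 511.8, -332. ]), array([159.1,  68.7]), np.float64(10.6)]
side white 2298 p5 [ 0.505 -0.371  0.009] p50 [ 0.556 -0.323  0.036] p95 [ 0.583 -0.289  0.064] minrect [array([ 540.1, -331.3]), array([ 96.6, 101.7]), np.float64(36.8)]
side orange 294 p5 [ 0.44  -0.373  0.014] p50 [ 0.466 -0.361  0.025] p95 [ 0.494 -0.348  0.035] minrect [array([ 467.4, -360.6]), array([64. , 13.8]), np.float64(21.6)]
top white 278 p5 [ 0.54  -0.35   0.008] p50 [ 0.564 -0.329  0.02 ] p95 [ 0.582 -0.283  0.069] minrect [array([ 560.1, -314.1]), array([43.8, 91.9]), np.float64(25.5)]
top orange 1
```

arm_command:
  increments: [0,0,-0.5,0,1,-0.5,0,-0.5,0,1,-0.5,0,0,0,1,-0.5,0,0,0,1,0,0,0,0,1]

```text
time: 26.38
tcp_pos: [0.5592, -0.4145, 0.207]
orientation: [[0.056, 0.998, -0.001], [0.998, -0.056, -0.002], [-0.002, -0.001, -1.0]]
force: [-0.5, 0.5, -0.4]
finger_gap: 1.0
grasp_force: 0.0
```

Run:
```python
from h import *
state();cupfind()
im,d,K,V=shot('wrist'); P=cloud(d,K,V); h=cv2.cvtColor(im,cv2.COLOR_RGB2HSV).astype(int)
o=(d>0)&(abs(P[...,0]-.52)<.12)&(abs(P[...,1]+.35)<.09)&(P[...,2]>.006)&(P[...,2]<.13)&(h[...,1]>80)&(h[...,2]>140)&(h[...,0]>14)&(h[...,0]<28)
n,l,s,c=cv2.connectedComponentsWithStats(o.astype(np.uint8))
for i in range(1,n):
    if s[i,4]>60:
        q=P[l==i]; cc,b=cv2.PCACompute(q,mean=None)[:2]; print(s[i],cc.round(3),b[0].round(3),q.min(0).round(3),q.max(0).round(3))
w=(d>0)&(abs(P[...,0]-.54)<.09)&(abs(P[...,1]+.34)<.09)&(P[...,2]>.004)&(P[...,2]<.13)&(h[...,1]<75)&(h[...,2]>100)
v,u=np.where(w); print('w px',u.min(),u.max(),v.min(),v.max())
for a in range(v.min(),v.max(),12): 
    us=np.where(w[a])[0]; print(a,us.min(),us.max(),P[a,us.min()+1].round(3),P[a,int(us.mean())].round(3),P[a,us.max()-1].round(3))
```

```text
{'time': 26.383, 'tcp_pos': [0.559, -0.414, 0.207], 'orientation': [[0.056, 0.998, -0.001], [0.998, -0.056, -0.002], [-0.002, -0.001, -1.0]], 'force': [-0.518, 0.497, -0.425], 'finger_gap': 1.0, 'grasp_force': 0.0, 'joint_positions': [3.973, 32.573, 40.225, 91.985, -22.649, 63.877, 46.625]}
wrist white 8975 p5 [ 0.498 -0.37   0.009] p50 [ 0.537 -0.335  0.032] p95 [ 0.581 -0.29   0.067] minrect [array([ 538.9, -326.8]), array([ 96.1, 102.5]), np.float64(17.2)]
wrist orange 878 p5 [ 0.442 -0.372  0.017] p50 [ 0.469 -0.358  0.028] p95 [ 0.493 -0.345  0.037] minrect [array([ 506.8, -328.8]), array([158.5,  48.6]), np.float64(19.0)]
side white 2239 p5 [ 0.503 -0.366  0.009] p50 [ 0.554 -0.317  0.036] p95 [ 0.58  -0.282  0.064] minrect [array([ 538.1, -324.7]), array([ 95.7, 102. ]), np.float64(0.8)]
side orange 299 p5 [ 0.44  -0.372  0.015] p50 [ 0.466 -0.358  0.024] p95 [ 0.492 -0.344  0.035] minrect [array([ 466.2, -358. ]), array([64.1, 14.2]), np.float64(25.4)]
top white 839 p5 [ 0.5   -0.373  0.009] p50 [ 0.545 -0.346  0.031] p95 [ 0.58  -0.303  0.063] minrect [array([ 540. , -329.2]
[... 454 characters left out ...]
99  0.045] [ 0.522 -0.299  0.034] [ 0.581 -0.306  0.071]
60 241 353 [ 0.497 -0.308  0.043] [ 0.532 -0.308  0.017] [ 0.584 -0.314  0.071]
72 239 357 [ 0.493 -0.317  0.041] [ 0.532 -0.318  0.01 ] [ 0.587 -0.323  0.069]
84 240 358 [ 0.492 -0.326  0.039] [ 0.538 -0.329  0.006] [ 0.587 -0.331  0.071]
96 242 357 [ 0.492 -0.336  0.037] [ 0.538 -0.339  0.008] [ 0.587 -0.34   0.069]
108 248 354 [ 0.497 -0.346  0.039] [ 0.54  -0.35   0.016] [ 0.584 -0.349  0.068]
120 255 348 [ 0.502 -0.357  0.039] [ 0.54  -0.36   0.026] [ 0.579 -0.358  0.065]
132 266 339 [ 0.51  -0.367  0.041] [ 0.541 -0.369  0.041] [ 0.572 -0.368  0.06 ]
144 287 318 [ 0.528 -0.378  0.045] [ 0.541 -0.378  0.049] [ 0.554 -0.378  0.053]
```

arm_command:
  increments: [0.6,0.1,0,0,0,0.7,0.12,0.4,0,0,0.7,0.12,0.7,0,0,0.5,0.12,0.7,0,0,0.23,0,0.6,0,0]

```text
time: 27.0
tcp_pos: [0.5865, -0.2975, 0.1097]
orientation: [[0.048, 0.999, -0.0], [0.999, -0.048, 0.002], [0.002, -0.0, -1.0]]
force: [1.6, 0.1, -0.8]
finger_gap: 0.304
grasp_force: 0.0
```

arm_command:
  increments: [0,0,0.2,0,0,0,0,0,0,0,0,0,0,0,0]

```text
time: 27.25
tcp_pos: [0.5849, -0.3038, 0.1044]
orientation: [[0.054, 0.999, -0.0], [0.999, -0.054, -0.001], [-0.001, 0.0, -1.0]]
force: [-0.2, -0.3, 0.3]
finger_gap: -0.001
grasp_force: 0.0
```

Run:
```python
from h import *
state();cupfind()
```

```text
{'time': 27.25, 'tcp_pos': [0.585, -0.304, 0.104], 'orientation': [[0.054, 0.999, -0.0], [0.999, -0.054, -0.001], [-0.001, 0.0, -1.0]], 'force': [-0.176, -0.272, 0.267], 'finger_gap': -0.001, 'grasp_force': 0.0, 'joint_positions': [-4.242, 35.241, 36.73, 101.701, -26.008, 51.765, 40.822]}
wrist white 11601 p5 [ 0.499 -0.365  0.009] p50 [ 0.531 -0.332  0.029] p95 [ 0.58  -0.29   0.112] minrect [array([ 534.6, -323.8]), array([100.8,  84.4]), np.float64(67.4)]
wrist orange 1306 p5 [ 0.443 -0.371  0.014] p50 [ 0.468 -0.357  0.026] p95 [ 0.492 -0.346  0.036] minrect [array([ 505.6, -337.5]), array([151.2,  21.7]), np.float64(26.9)]
side white 2265 p5 [ 0.503 -0.368  0.009] p50 [ 0.555 -0.32   0.036] p95 [ 0.582 -0.286  0.064] minrect [array([ 539.3, -328.7]), array([101.1,  96. ]), np.float64(87.8)]
side orange 295 p5 [ 0.44  -0.373  0.015] p50 [ 0.466 -0.36   0.024] p95 [ 0.493 -0.347  0.035] minrect [array([ 466.8, -359.1]), array([65.1, 13.6]), np.float64(23.1)]
top white 0
top orange 0
```

arm_command:
  increments: [0,0,0.4,0,0,0,0,0.35,0,0,0,0,0.2,0,0,0,0,0.15,0,0,0,0,0.1,0,0]

```text
time: 27.82
tcp_pos: [0.5845, -0.3031, 0.0549]
orientation: [[0.054, 0.999, -0.001], [0.999, -0.054, 0.0], [0.0, -0.001, -1.0]]
force: [-0.3, 0.3, 0.3]
finger_gap: 0.001
grasp_force: 0.0
```

arm_command:
  increments: [0,0,0.1,0,0,0,0,0,0,0,0,0,0,0,0]

```text
time: 28.07
tcp_pos: [0.5849, -0.303, 0.0517]
orientation: [[0.054, 0.999, -0.0], [0.999, -0.054, -0.0], [-0.0, -0.0, -1.0]]
force: [0.1, -0.3, -0.1]
finger_gap: -0.002
grasp_force: 0.0
```

Run:
```python
from h import *
state();cupfind()
```

```text
{'time': 28.067, 'tcp_pos': [0.585, -0.303, 0.052], 'orientation': [[0.054, 0.999, -0.0], [0.999, -0.054, -0.0], [-0.0, -0.0, -1.0]], 'force': [0.118, -0.33, -0.091], 'finger_gap': -0.002, 'grasp_force': 0.0, 'joint_positions': [-2.392, 38.861, 34.06, 103.127, -28.738, 46.923, 42.837]}
wrist white 12290 p5 [ 0.505 -0.35   0.006] p50 [ 0.527 -0.316  0.04 ] p95 [ 0.587 -0.28   0.082] minrect [array([ 550.4, -321. ]), array([ 93.2, 101.9]), np.float64(85.7)]
wrist orange 2768 p5 [ 0.446 -0.369  0.039] p50 [ 0.469 -0.355  0.049] p95 [ 0.498 -0.342  0.051] minrect [array([ 514.3, -322. ]), array([168.6,  56.7]), np.float64(19.4)]
side white 1498 p5 [ 0.515 -0.363  0.009] p50 [ 0.57  -0.313  0.033] p95 [ 0.594 -0.281  0.049] minrect [array([ 551.6, -324.2]), array([106.5, 101.7]), np.float64(50.1)]
side orange 273 p5 [ 0.442 -0.372  0.045] p50 [ 0.47  -0.358  0.048] p95 [ 0.501 -0.344  0.05 ] minrect [array([ 472.4, -357.4]), array([69.7, 13.8]), np.float64(22.8)]
top white 0
top orange 0
```

The handle is level again (top at 0.048–0.050 m). I'll rise clear and confirm the cup stays standing.

arm_command:
  increments: [0,0,-0.1,0,0,0,0,-0.3,0,0,0,0,-0.8,0,0,0,0,-0.9,0,0,0,0,-0.9,0,0]

```text
time: 28.63
tcp_pos: [0.5844, -0.303, 0.1739]
orientation: [[0.054, 0.999, -0.001], [0.999, -0.054, -0.0], [-0.0, -0.001, -1.0]]
force: [0.7, 0.0, -0.3]
finger_gap: -0.003
grasp_force: 0.0
```

arm_command:
  increments: [0,0,-0.9,0,0,0,0,-0.5,0,0,0,0,0,0,0]

```text
time: 28.88
tcp_pos: [0.5864, -0.3044, 0.234]
orientation: [[0.054, 0.999, 0.007], [0.999, -0.054, -0.002], [-0.002, 0.007, -1.0]]
force: [-0.4, 0.8, -0.6]
finger_gap: 0.001
grasp_force: 0.0
```

Run:
```python
from h import *
state();cupfind()
# start joint check for key: heading options
plan([[.60,-.12,.26],[.57,.15,.26],[.539,.293,.20]],22,24,1)
plan([[.60,-.12,.26],[.57,.15,.26],[.539,.293,.20]],22-180,24,1)
```

```text
{'time': 28.883, 'tcp_pos': [0.586, -0.304, 0.234], 'orientation': [[0.054, 0.999, 0.007], [0.999, -0.054, -0.002], [-0.002, 0.007, -1.0]], 'force': [-0.395, 0.835, -0.572], 'finger_gap': 0.001, 'grasp_force': 0.0, 'joint_positions': [-8.07, 27.484, 41.856, 95.851, -20.143, 63.983, 36.321]}
wrist white 5703 p5 [ 0.507 -0.37   0.007] p50 [ 0.549 -0.344  0.038] p95 [ 0.595 -0.288  0.051] minrect [array([ 551.1, -326.1]), array([102. , 101.9]), np.float64(40.6)]
wrist orange 934 p5 [ 0.446 -0.371  0.042] p50 [ 0.474 -0.357  0.05 ] p95 [ 0.501 -0.343  0.051] minrect [array([ 522.4, -341.8]), array([168.5,  28.2]), np.float64(25.0)]
side white 1564 p5 [ 0.516 -0.365  0.01 ] p50 [ 0.572 -0.312  0.034] p95 [ 0.595 -0.281  0.049] minrect [array([ 550. , -325.1]), array([102.5, 100.6]), np.float64(80.6)]
side orange 269 p5 [ 0.444 -0.371  0.045] p50 [ 0.47  -0.358  0.048] p95 [ 0.501 -0.344  0.05 ] minrect [array([ 477.9, -354.6]), array([81.9, 14.4]), np.float64(23.9)]
top white 27
top orange 0
from [ 0.58483585 -0.30266448  0.22822754] total yaw -64.9 max 1.0
[0.63, 0.02, -0.11, 0.541, 1, 0
[... 745 characters left out ...]
3, 0.02, -0.11, -0.959, 1, 0.63, 0.07, -0.11, -0.959, 1, 0.62, 0.12, -0.11, -0.959, 1, 0.61, 0.18, -0.11, -0.959, 1, 0.59, 0.22, -0.11, -0.959, 1]
[0.57, 0.28, -0.11, -0.959, 1, 0.54, 0.32, -0.11, -0.959, 1, 0.57, 0.29, -0.02, -0.959, 1, 0.56, 0.31, -0.0, -0.959, 1, 0.54, 0.35, -0.0, -0.959, 1]
[0.5, 0.4, -0.0, -0.959, 1, 0.46, 0.44, -0.0, -0.959, 1, 0.43, 0.48, -0.0, -0.959, 1, 0.39, 0.51, -0.0, -0.959, 1, 0.34, 0.55, -0.0, -0.959, 1]
[0.3, 0.56, -0.0, -0.959, 1, 0.24, 0.6, -0.0, -0.959, 1, 0.21, 0.6, 0.04, -0.959, 1, 0.19, 0.56, 0.24, -0.959, 1, 0.15, 0.57, 0.24, -0.959, 1]
[0.09, 0.59, 0.25, -0.959, 1, 0.05, 0.59, 0.24, -0.959, 1, -0.0, 0.59, 0.24, -0.959, 1, -0.05, 0.59, 0.25, -0.959, 1]
```

The cup stands upright and released. On the way to the key I'll look at the socket's slots.

arm_command:
  increments: [0.63,0.02,-0.11,0.541,1,0.63,-0.01,-0.11,0.541,1,0.63,-0.04,-0.11,0.541,1,0.2,0,0,0,1,0,0,0,0,1]

```text
time: 29.45
tcp_pos: [0.5934, -0.2167, 0.2401]
orientation: [[0.19, 0.982, -0.001], [0.982, -0.19, 0.001], [0.001, -0.001, -1.0]]
force: [-0.5, 0.7, -0.1]
finger_gap: 0.709
grasp_force: 0.0
```

```bash
cat >> h.py <<'E'
def socket(im,d,K,V,c0=(.5895,-.1158)):
    """slot angle + centre: rectify plane z=.105 by ray casting, 0.25 mm/px, dark mask"""
    g=np.arange(-.036,.036,.00025); X,Y=np.meshgrid(c0[0]+g,c0[1]+g)
    pc=np.stack([X,Y,np.full_like(X,.105)],-1)@V[:3,:3].T+V[:3,3]; uv=pc@K.T; uv=(uv[...,:2]/uv[...,2:]).astype(np.float32)
    r=cv2.remap(cv2.cvtColor(im,cv2.COLOR_RGB2GRAY),uv[...,0],uv[...,1],cv2.INTER_CUBIC)
    return r,g
E
python3 - <<'E'
from h import *
state(); a=shot('wrist','sock'); np.savez('sock.npz',im=a[0],d=a[1],K=a[2],V=a[3])
pc=a[3][:3,:3]@[.5895,-.1158,.105]+a[3][:3,3]; print('px',(a[2]@pc)[:2]/pc[2], pc[2])
P=cloud(*a[1:]); 
m=(a[1]>0)&(abs(P[...,2]-.105)<.004)&(np.hypot(P[...,0]-.5895,P[...,1]+.1158)<.045); c,r=cv2.minEnclosingCircle((P[m][:,:2]*1000).astype(np.float32)); print('boss',c,r,m.sum(),np.median(P[m][:,2]))
r,g=socket(*a); cv2.imwrite('pics/rect.png',r)
for i in range(0,288,9): print(' '.join('%3d'%v for v in r[i,::9]))
E
```

```text
{'time': 29.45, 'tcp_pos': [0.593, -0.217, 0.24], 'orientation': [[0.19, 0.982, -0.001], [0.982, -0.19, 0.001], [0.001, -0.001, -1.0]], 'force': [-0.511, 0.692, -0.093], 'finger_gap': 0.709, 'grasp_force': 0.0, 'joint_positions': [-18.508, 24.937, 44.307, 99.085, -19.167, 63.917, 20.782]}
px [295.82959998  58.12390973] 0.25853239847627274
boss (590.982666015625, -114.37306213378906) 31.950702667236328 4825 0.10537730549229768
143 144 144 143 145 147  83  88  88  89  88  88  86  88  88  89  89  87  87  88  88  89  89  89  88  88  89  89  89  89  90 113
144 145 144 143 145 147  85  88  88  88  88  88  88  87  87  89  88  88  89  88  87  88  89  89  88  89  87  90  90  89  88 137
145 146 145 145 144 142  85  88  88  89  89  88  88  88  87  87  83  86  87  88  87  90  88  89  87  88  89  89  89  88  88 116
145 144 144 145 145 146  84  88  87  88  89  83  89 102 145 183 200 194 171 161 135  89  86  89  87  90  90  89  89  89  88 135
145 145 145 145 145 148  85  89  88  86  89 176 205 206 211 212 214 215 207 214 209 202 185  93  85  88  89  88  88  87  88 131
145 145 145 144 144 145  87  8
[... 2725 characters left out ...]
  84  84  84  83  83 174 204 206 214 221 113 143 146 147 145
146 145 145 146 146 147 146 150 223 217 210 213 200 172 104  94  83  77  90 121 176 196 209 213 213 224 146  84  87  85  85  81
148 146 146 145 145 146 145 147 144 230 219 218 212 204 206 204 199 197 203 204 209 210 216 221 222 111  85  87  86  87  86  87
145 146 144 146 146 146 146 146 144  73 133 241 222 215 216 215 213 214 214 214 217 219 235 140  79  87  86  86  87  86  88  85
146 146 145 145 145 146 146 113 118  83  88  82 106 229 245 237 232 228 233 246 192 104  79  87  84  86  87  85  86  86  87  86
146 145 145 146 148 147 128  92  84  87  86  86  86  83  83  80  75  81  76  85  86  85  86  86  86  87  86  95  57   0   0   0
```

```bash
cat >> h.py <<'E'
def slots(im,d,K,V,c0=(.591,-.1144)):
    P=cloud(d,K,V); g=cv2.cvtColor(im,cv2.COLOR_RGB2GRAY).astype(int); r=np.hypot(P[...,0]-c0[0],P[...,1]-c0[1])
    top=(d>0)&(abs(P[...,2]-.105)<.005)&(r<.05)&(g>165)
    q=P[top][:,:2]; A=np.c_[2*q,np.ones(len(q))]; 
    n,l,s,c=cv2.connectedComponentsWithStats(top.astype(np.uint8)); k=1+s[1:,4].argmax(); ring=(l==k).astype(np.uint8)
    cs,hi=cv2.findContours(ring,cv2.RETR_CCOMP,cv2.CHAIN_APPROX_NONE); T=np.linalg.inv(V)
    def ray(px,z=.105):
        w=np.c_[(px-[K[0,2],K[1,2]])/[K[0,0],K[1,1]],np.ones(len(px))]@T[:3,:3].T; return (T[:3,3]+w*((z-T[2,3])/w[:,2:]))[:,:2]
    for t in sorted(cs,key=len)[-2:]:
        p=ray(t[:,0,:].astype(float)); (e,ax,an)=cv2.fitEllipse((p*1000).astype(np.float32)); print('ring contour',len(p),np.round(e,2),np.round(ax,2))
    dp=(d>0)&(P[...,2]<.1005)&(P[...,2]>.06)
    v,u=np.where(dp); w=ray(np.c_[u,v].astype(float)); rel=w-e; rr=np.hypot(*(w-np.array(c0)).T); k=rr<.017; w=w[k]
    (cc,sz,an)=cv2.minAreaRect((w*1000).astype(np.float32)); print('slot px',len(w),'mean',w.mean(0).round(4),'rect',np.round(cc,1),np.round(sz,1),round(an,1))
    for ctr in (np.array(c0),np.array(cc)/1000):
        x=w-ctr; R=np.hypot(*x.T); s=R>.0075; ph=np.arctan2(x[s,1],x[s,0]); f=np.mean(np.exp(4j*ph)); print('slot angle mod 90',np.degrees(np.angle(f)/4).round(2),'coh',abs(f).round(2))
E
python3 - <<'E'
from h import *
z=np.load('sock.npz'); slots(*(z[k] for k in ['im','d','K','V']))
E
```

```text
ring contour 195 [ 590.81 -114.08] [48.91 49.11]
ring contour 250 [ 590.82 -114.29] [61.74 62.  ]
slot px 799 mean [ 0.5913 -0.1147] rect [ 591.4 -114.9] [24.6 24.8] 79.1
slot angle mod 90 34.76 coh 0.56
slot angle mod 90 34.67 coh 0.56
```

Run:
```python
from h import *
plan([[.60,-.12,.26],[.57,.12,.26],[.485,.271,.23]],22,17,1)
```

```text
from [ 0.59290315 -0.21856697  0.24015593] total yaw -57.0 max 1.0
[0.74, -0.09, -0.15, 0.67, 1, 0.74, -0.13, -0.15, 0.67, 1, 0.72, -0.18, -0.15, 0.67, 1, 0.69, -0.32, -0.05, 0.67, 1, 0.65, -0.39, 0.0, 0.67, 1]
[0.62, -0.44, 0.0, 0.67, 1, 0.6, -0.47, 0.0, 0.67, 1, 0.57, -0.51, 0.0, 0.67, 1, 0.54, -0.54, 0.0, 0.67, 1, 0.51, -0.57, 0.0, 0.67, 1]
[0.47, -0.6, 0.0, 0.67, 1, 0.23, -0.7, 0.1, 0.67, 1, 0.13, -0.74, 0.13, 0.67, 1, 0.08, -0.75, 0.13, 0.67, 1, 0.03, -0.75, 0.13, 0.67, 1]
[-0.01, -0.75, 0.13, 0.67, 1, -0.05, -0.75, 0.13, 0.67, 1]
```

arm_command:
  increments: [0.74,-0.09,-0.15,0.67,1,0.74,-0.13,-0.15,0.67,1,0.72,-0.18,-0.15,0.67,1,0.69,-0.32,-0.05,0.67,1,0.65,-0.39,0,0.67,1]

```text
time: 29.92
tcp_pos: [0.5941, -0.0702, 0.2609]
orientation: [[0.472, 0.882, 0.0], [0.882, -0.472, -0.001], [-0.001, 0.0, -1.0]]
force: [-0.1, 0.2, -0.0]
finger_gap: 1.0
grasp_force: 0.0
```

arm_command:
  increments: [0.62,-0.44,0,0.67,1,0.6,-0.47,0,0.67,1,0.57,-0.51,0,0.67,1,0.54,-0.54,0,0.67,1,0.51,-0.57,0,0.67,1]

```text
time: 30.33
tcp_pos: [0.5751, 0.0814, 0.2606]
orientation: [[0.706, 0.708, -0.0], [0.708, -0.706, -0.001], [-0.001, 0.0, -1.0]]
force: [1.5, -0.5, 0.7]
finger_gap: 1.001
grasp_force: 0.0
```

arm_command:
  increments: [0.47,-0.6,0,0.67,1,0.23,-0.7,0.1,0.67,1,0.13,-0.74,0.13,0.67,1,0.08,-0.75,0.13,0.67,1,0.03,-0.75,0.13,0.67,1]

```text
time: 30.75
tcp_pos: [0.5154, 0.2173, 0.2407]
orientation: [[0.88, 0.475, -0.0], [0.475, -0.88, -0.001], [-0.0, 0.001, -1.0]]
force: [0.4, -0.0, 0.2]
finger_gap: 1.002
grasp_force: 0.0
```

arm_command:
  increments: [-0.01,-0.75,0.13,0.67,1,-0.05,-0.75,0.13,0.67,1,0,0,0,0,1,0,0,0,0,1]

```text
time: 31.08
tcp_pos: [0.486, 0.2704, 0.2302]
orientation: [[0.927, 0.375, -0.001], [0.375, -0.927, -0.002], [-0.001, 0.001, -1.0]]
force: [0.5, -0.7, -0.4]
finger_gap: 0.997
grasp_force: 0.0
```

Run:
```python
from h import *
state(); im,d,K,V=shot('wrist'); P=cloud(d,K,V); h=cv2.cvtColor(im,cv2.COLOR_RGB2HSV).astype(int)
r=np.hypot(P[...,0]-.539,P[...,1]-.293)
t=(d>0)&(r<.045)&(P[...,2]>.088)&(P[...,2]<.11); q=P[t]
print('bar top',t.sum(),np.median(q[:,2]).round(4),[np.round(v,1) for v in cv2.minAreaRect((q[:,:2]*1000).astype(np.float32))])
m=(d>0)&(r<.04)&(abs(P[...,2]-.051)<.004)&(h[...,1]<90); print('collar',m.sum(),cv2.minEnclosingCircle((P[m][:,:2]*1000).astype(np.float32)) if m.any() else 0)
m=(d>0)&(r<.06)&(abs(P[...,2]-.045)<.004)&(h[...,1]>90); q=P[m]; print('rest',[np.round(v,1) for v in cv2.minAreaRect((q[:,:2]*1000).astype(np.float32))],np.median(q[:,2]))
```

```text
{'time': 31.083, 'tcp_pos': [0.486, 0.27, 0.23], 'orientation': [[0.927, 0.375, -0.001], [0.375, -0.927, -0.002], [-0.001, 0.001, -1.0]], 'force': [0.524, -0.72, -0.415], 'finger_gap': 0.997, 'grasp_force': 0.0, 'joint_positions': [-81.239, 20.638, 57.488, 109.716, -19.897, 60.448, -83.33]}
bar top 1517 0.0971 [array([541.2, 295.1]), array([55., 16.]), np.float64(21.4)]
collar 883 ((540.8016967773438, 295.3462829589844), 21.760772705078125)
rest [array([540.9, 295.3]), array([75.2, 75.1]), np.float64(84.3)] 0.045527334810622655
```

arm_command:
  increments: [0.5,-0.06,0,0.12,1,0.7,0,0.4,0,1,0.31,0,0.7,0,1,0,0,0.8,0,1,0,0,0.8,0,1]

```text
time: 31.55
tcp_pos: [0.5439, 0.2921, 0.1216]
orientation: [[0.933, 0.361, 0.001], [0.361, -0.933, -0.001], [0.001, 0.001, -1.0]]
force: [-0.4, 1.4, 0.4]
finger_gap: 0.999
grasp_force: 0.0
```

arm_command:
  increments: [0,0,0.8,0,1,0,0,0.5,0,1,0,0,0.25,0,1,0,0,0,0,1,0,0,0,0,1]

```text
time: 31.97
tcp_pos: [0.5428, 0.2932, 0.0616]
orientation: [[0.932, 0.362, 0.001], [0.362, -0.932, -0.0], [0.0, 0.0, -1.0]]
force: [-0.2, 0.3, 0.7]
finger_gap: 1.0
grasp_force: 0.0
```

arm_command:
  increments: [0,0,0,0,0.3,0,0,0,0,0,0,0,0,0,0,0,0,0,0,0,0,0,0,0,0]

```text
time: 32.38
tcp_pos: [0.5418, 0.2948, 0.0613]
orientation: [[0.932, 0.363, 0.0], [0.363, -0.932, 0.001], [0.001, -0.0, -1.0]]
force: [-0.0, 0.4, 1.1]
finger_gap: 0.301
grasp_force: 0.0
```

arm_command:
  increments: [0,0,0,0,0,0,0,0,0,0,0,0,0,0,0]

```text
time: 32.63
tcp_pos: [0.5418, 0.2947, 0.0613]
orientation: [[0.932, 0.363, 0.0], [0.363, -0.932, 0.0], [0.0, -0.0, -1.0]]
force: [-1.7, -0.3, 6.9]
finger_gap: 0.182
grasp_force: 58.6
```

arm_command:
  increments: [0,0,-0.2,0,0,0,0,-0.4,0,0,0,0,-0.6,0,0,0,0,-0.9,0,0,0,0,-0.9,0,0]

```text
time: 33.05
tcp_pos: [0.5412, 0.2938, 0.1821]
orientation: [[0.932, 0.362, -0.001], [0.362, -0.932, -0.002], [-0.002, 0.001, -1.0]]
force: [0.4, 0.4, -0.7]
finger_gap: 0.178
grasp_force: 58.4
```

arm_command:
  increments: [0,0,-0.7,0,0,0,0,-0.5,0,0,0,0,0,0,0]

```text
time: 33.3
tcp_pos: [0.5433, 0.2948, 0.2334]
orientation: [[0.932, 0.363, 0.004], [0.363, -0.932, 0.003], [0.005, -0.002, -1.0]]
force: [0.5, 0.2, -0.8]
finger_gap: 0.18
grasp_force: 58.4
```

Run:
```python
from h import *
state(); plan([[.53,.2,.232],[.525,-.16,.232]],34.7,15,0)
```

```text
{'time': 33.3, 'tcp_pos': [0.543, 0.295, 0.233], 'orientation': [[0.932, 0.363, 0.004], [0.363, -0.932, 0.003], [0.005, -0.002, -1.0]], 'force': [0.459, 0.187, -0.765], 'finger_gap': 0.18, 'grasp_force': 58.443, 'joint_positions': [-74.295, 27.057, 54.518, 101.897, -24.551, 63.501, -80.31]}
from [0.54333786 0.29476023 0.23337199] total yaw 13.4 max 0.69
[-0.37, 0.66, 0.01, -0.179, 0, -0.38, 0.66, 0.01, -0.179, 0, -0.39, 0.65, 0.01, -0.179, 0, -0.34, 0.68, 0.0, -0.179, 0, -0.32, 0.69, 0.0, -0.179, 0]
[-0.34, 0.68, 0.0, -0.179, 0, -0.35, 0.67, 0.0, -0.179, 0, -0.36, 0.67, 0.0, -0.179, 0, -0.37, 0.66, 0.0, -0.179, 0, -0.38, 0.66, 0.0, -0.179, 0]
[-0.4, 0.65, 0.0, -0.179, 0, -0.4, 0.65, 0.0, -0.179, 0, -0.41, 0.63, 0.0, -0.179, 0, -0.42, 0.64, 0.0, -0.179, 0, -0.43, 0.62, 0.0, -0.179, 0]
```

arm_command:
  increments: [-0.37,0.66,0,-0.179,0,-0.38,0.66,0,-0.179,0,-0.39,0.65,0,-0.179,0,-0.34,0.68,0,-0.179,0,-0.32,0.69,0,-0.179,0]

```text
time: 33.72
tcp_pos: [0.5269, 0.1421, 0.2287]
orientation: [[0.9, 0.436, -0.001], [0.436, -0.9, 0.0], [-0.001, -0.0, -1.0]]
force: [1.4, -0.7, 0.5]
finger_gap: 0.18
grasp_force: 58.6
```

arm_command:
  increments: [-0.34,0.68,0,-0.179,0,-0.35,0.67,0,-0.179,0,-0.36,0.67,0,-0.179,0,-0.37,0.66,0,-0.179,0,-0.38,0.66,0,-0.179,0]

```text
time: 34.13
tcp_pos: [0.5251, -0.0098, 0.2288]
orientation: [[0.864, 0.504, -0.0], [0.504, -0.864, 0.0], [-0.0, -0.0, -1.0]]
force: [0.5, -0.3, -1.0]
finger_gap: 0.18
grasp_force: 58.5
```

arm_command:
  increments: [-0.4,0.65,0,-0.179,0,-0.4,0.65,0,-0.179,0,-0.41,0.63,0,-0.179,0,-0.42,0.64,0,-0.179,0,-0.43,0.62,0,-0.179,0]

```text
time: 34.55
tcp_pos: [0.523, -0.1617, 0.2288]
orientation: [[0.822, 0.57, -0.0], [0.57, -0.822, 0.0], [-0.0, -0.0, -1.0]]
force: [1.0, 0.1, -2.1]
finger_gap: 0.178
grasp_force: 58.5
```

arm_command:
  increments: [0,0,0,0,0,0,0,0,0,0]

```text
time: 34.72
tcp_pos: [0.5227, -0.1624, 0.2288]
orientation: [[0.824, 0.566, -0.0], [0.566, -0.824, -0.0], [-0.001, 0.0, -1.0]]
force: [0.5, 0.5, -0.5]
finger_gap: 0.175
grasp_force: 58.7
```

Run:
```python
from h import *
state(); a=shot('wrist','sock2')
slots(*a)
o=telemetry.get_obs(); R=np.array(o['orientation']); p=np.array(o['tcp_pos']); Q=(cloud(*a[1:])-p)@R; d=a[1]
h=cv2.cvtColor(a[0],cv2.COLOR_RGB2HSV).astype(int)
m=(d>0)&(abs(Q[...,0])<.05)&(abs(Q[...,1])<.0065)&(Q[...,2]<-.03)&(Q[...,2]>-.06); q=Q[m]; print('bar top in tool',len(q),q.min(0).round(4) if len(q) else 0,q.max(0).round(4) if len(q) else 0)
m=(d>0)&(abs(Q[...,0])<.03)&(abs(Q[...,1])<.03)&(Q[...,2]<.02)&(Q[...,2]>.003); q=Q[m]; print('collar?',len(q),np.percentile(q,[2,50,98],0).round(4) if len(q) else 0)
```

```text
{'time': 34.717, 'tcp_pos': [0.523, -0.162, 0.229], 'orientation': [[0.824, 0.566, -0.0], [0.566, -0.824, -0.0], [-0.001, 0.0, -1.0]], 'force': [0.523, 0.546, -0.458], 'finger_gap': 0.175, 'grasp_force': 58.661, 'joint_positions': [-35.034, 19.116, 56.636, 110.889, -18.442, 59.664, -25.865]}
ring contour 198 [ 590.83 -114.08] [48.73 48.96]
ring contour 251 [ 590.89 -114.32] [61.83 62.06]
slot px 822 mean [ 0.591  -0.1145] rect [ 590.9 -114.6] [24.6 25.1] 80.6
slot angle mod 90 35.39 coh 0.56
slot angle mod 90 35.36 coh 0.56
bar top in tool 4720 [-0.0296 -0.0065 -0.0382] [ 0.0271  0.0065 -0.03  ]
collar? 1433 [[-0.0031 -0.0197  0.0041]
 [ 0.0079 -0.0002  0.0096]
 [ 0.0263  0.0214  0.0133]]
```

arm_command:
  increments: [0.4,-0.03,0,-0.1,0,0.6,0,0,0,0,0.6,0,0.3,0,0,0.36,0,0.6,0,0,0.15,0,0.5,0,0]

```text
time: 35.18
tcp_pos: [0.5942, -0.1064, 0.1714]
orientation: [[0.814, 0.581, 0.0], [0.581, -0.814, 0.001], [0.001, -0.0, -1.0]]
force: [-0.5, 0.5, -2.0]
finger_gap: 0.178
grasp_force: 58.7
```

arm_command:
  increments: [0,0,0.35,0,0,0,0,0,0,0,0,0,0,0,0]

```text
time: 35.43
tcp_pos: [0.5913, -0.1106, 0.1587]
orientation: [[0.817, 0.577, -0.001], [0.577, -0.817, -0.0], [-0.001, -0.0, -1.0]]
force: [0.3, -0.5, -0.8]
finger_gap: 0.18
grasp_force: 58.7
```

arm_command:
  increments: [0,0,0,0,0,0,0,0,0,0]

```text
time: 35.6
tcp_pos: [0.5922, -0.1111, 0.1602]
orientation: [[0.817, 0.576, 0.002], [0.576, -0.817, 0.0], [0.002, 0.001, -1.0]]
force: [0.2, -0.3, -1.2]
finger_gap: 0.183
grasp_force: 58.7
```

arm_command:
  increments: [-0.052,0.043,0,0,0,0,0,0,0,0,0,0,0.15,0,0,0,0,0.1,0,0,0,0,0,0,0]

```text
time: 36.02
tcp_pos: [0.5907, -0.1131, 0.1479]
orientation: [[0.817, 0.577, -0.001], [0.577, -0.817, 0.0], [-0.001, -0.001, -1.0]]
force: [-0.8, -0.2, -1.1]
finger_gap: 0.18
grasp_force: 58.7
```

arm_command:
  increments: [0,0,0,0,0]

```text
time: 36.1
tcp_pos: [0.5909, -0.1133, 0.1484]
orientation: [[0.817, 0.576, -0.001], [0.576, -0.817, -0.0], [-0.001, -0.0, -1.0]]
force: [-0.5, 0.4, -0.3]
finger_gap: 0.178
grasp_force: 58.7
```

arm_command:
  increments: [0,0,0.1,0,0,0,0,0.1,0,0,0,0,0.1,0,0,0,0,0,0,0]

```text
time: 36.43
tcp_pos: [0.5908, -0.1132, 0.1359]
orientation: [[0.817, 0.577, -0.001], [0.577, -0.817, -0.0], [-0.001, -0.0, -1.0]]
force: [0.3, -0.1, -1.9]
finger_gap: 0.177
grasp_force: 58.5
```

arm_command:
  increments: [0,0,0.1,0,0,0,0,0,0,0]

```text
time: 36.6
tcp_pos: [0.591, -0.1133, 0.1322]
orientation: [[0.817, 0.576, -0.001], [0.576, -0.817, -0.0], [-0.001, -0.0, -1.0]]
force: [-0.2, 0.4, -2.3]
finger_gap: 0.179
grasp_force: 58.5
```

arm_command:
  increments: [0,0,0.1,0,0,0,0,0.1,0,0,0,0,0.06,0,0,0,0,0,0,0]

```text
time: 36.93
tcp_pos: [0.5914, -0.1134, 0.1222]
orientation: [[0.817, 0.576, 0.0], [0.576, -0.817, -0.0], [0.0, 0.0, -1.0]]
force: [0.5, 0.1, 4.1]
finger_gap: 0.177
grasp_force: 59.5
```

arm_command:
  increments: [0,0,0.06,0,0,0,0,0.04,0,0,0,0,0,0,0]

```text
time: 37.18
tcp_pos: [0.5916, -0.1135, 0.1211]
orientation: [[0.817, 0.576, 0.001], [0.576, -0.817, 0.002], [0.002, -0.001, -1.0]]
force: [-16.5, 6.2, 51.3]
finger_gap: 0.183
grasp_force: 66.3
```

arm_command:
  increments: [0,0,-0.04,0,0,0,0,0,0,0,0,0,0,0,0,0,0,0,0,0]

```text
time: 37.52
tcp_pos: [0.5916, -0.1135, 0.1212]
orientation: [[0.817, 0.576, 0.001], [0.576, -0.817, 0.001], [0.001, 0.0, -1.0]]
force: [-6.3, 1.1, 20.2]
finger_gap: 0.179
grasp_force: 62.1
```

Run:
```python
from h import *
state(); hopcheck(); cupfind()
o=telemetry.get_obs(); R=np.array(o['orientation']); p=np.array(o['tcp_pos'])
im,d,K,V=shot('wrist'); Q=(cloud(d,K,V)-p)@R
m=(d>0)&(abs(Q[...,0])<.05)&(abs(Q[...,1])<.0065)&(Q[...,2]<-.03)&(Q[...,2]>-.06); q=Q[m]; print('bar',q.min(0).round(4),q.max(0).round(4),np.median(q,0).round(4))
```

```text
{'time': 37.517, 'tcp_pos': [0.592, -0.113, 0.121], 'orientation': [[0.817, 0.576, 0.001], [0.576, -0.817, 0.001], [0.001, 0.0, -1.0]], 'force': [-6.323, 1.121, 20.21], 'finger_gap': 0.179, 'grasp_force': 62.12, 'joint_positions': [-29.97, 32.197, 47.049, 109.177, -29.914, 51.588, -22.856]}
wrist 10743 px; nut-equivalents by area 5.04
[[-0.016, -0.008, -0.031], [-0.001, -0.028, -0.031], [0.004, -0.006, -0.03], [-0.007, 0.013, -0.033], [-0.004, -0.026, -0.03], [0.004, -0.003, -0.029], [-0.016, -0.011, -0.031], [-0.006, 0.015, -0.03], [0.017, 0.012, -0.033], [-0.021, -0.009, -0.03], [0.007, -0.004, -0.032], [-0.01, 0.015, -0.029], [-0.011, 0.013, -0.032], [0.001, -0.025, -0.032], [0.059, -0.101, 0.138], [-0.0, 0.004, -0.03], [-0.006, 0.011, -0.035], [-0.018, -0.005, -0.028], [-0.026, -0.03, -0.035], [0.018, 0.016, -0.029], [0.005, -0.008, -0.033], [0.012, 0.011, -0.036], [-0.009, 0.01, -0.032], [-0.014, 0.011, -0.052], [-0.013, -0.009, -0.035], [0.007, 0.019, -0.034], [-0.005, 0.024, -0.033], [-0.035, 0.015, -0.038], [-0.004, 0.003, -0.032], [-0.014, 0.011, -0.031], [-0.002, -0.023, -0
[... 1253 characters left out ...]
  0.034] p95 [ 0.595 -0.281  0.049] minrect [array([ 550.5, -324.5]), array([100.3, 101.8]), np.float64(18.4)]
side orange 264 p5 [ 0.443 -0.371  0.046] p50 [ 0.47  -0.358  0.048] p95 [ 0.501 -0.344  0.05 ] minrect [array([ 479.2, -354.1]), array([83.5, 14.7]), np.float64(24.0)]
top white 850 p5 [ 0.51  -0.372  0.007] p50 [ 0.561 -0.343  0.034] p95 [ 0.594 -0.292  0.051] minrect [array([ 551.5, -329.1]), array([100.8,  98.4]), np.float64(87.7)]
top orange 154 p5 [ 0.445 -0.372  0.04 ] p50 [ 0.475 -0.358  0.048] p95 [ 0.502 -0.344  0.053] minrect [array([ 498.3, -337.9]), array([130.2,  33.8]), np.float64(42.5)]
bar [-0.0274 -0.0065 -0.0381] [ 0.0282  0.0065 -0.03  ] [ 0.0049 -0.     -0.0361]
```

```bash
python3 -c "
from h import *
print(finish_job())"
```

```text
the job is handed in; nothing more can be done
None
```

The job is handed in, with no verdict returned: my last measurements show all five nuts in the hopper, the empty cup upright and let go on the ottoman, and the key meshed, fully home and held down at about 20 N. On the way, the cup slipped from the fingers, landed leaning on its handle, and was pressed back upright.

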